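# Turn a whetstone over in its clamp, dress its fine side and rack the slip stones

## Robot

A 7-joint arm with a two-finger parallel gripper is mounted at the origin on a cart in front of the work surface, level with it; the furniture and walls round the work are solid. World frame = base frame: x ahead of the robot, y to its left, z up, the work surface at z = 0. Lengths are in m, angles in rad, forces in N, time in s.
With the tool pointing down it reaches from about 0.425 to 0.8 m from the base axis. Payload 8.3 kg.
Tool frame: the origin (TCP) lies midway between the tips of the shut fingers; the grasp point (between the pads) lies 19 mm behind it (env.grip_depth is the distance from the TCP to the grasp point, in m); z points along the fingers, y is the line along which they close (so a half turn about z gives the same grasp; the last joint's range is limited). The gripper opens to 85 mm and grips with 20 to 120 N. Pads are 22 mm wide; open, the fingers measure 114 mm over their backs; the gripper's body (76 mm by 85 mm) begins 54 mm behind the grasp point. The pads swing forward as they close: fully open they stand 13 mm farther back than shut.
Start: joints at [-1.357, 0.383, 0.016, 1.37, -0.006, 1.388, -0.046], TCP at [0.171, 0.601, 0.231] pointing down, gripper open.
Joint ranges: [-2.95, 2.95], [-0.25, 2.06], [-1.52, 1.56], [0.18, 2.33], [-1.44, 4.58], [0.02, 2.06], [-3.01, 3.01]. Speed limits (rad/s): [2.39, 2.39, 3.01, 3.01, 3.14, 3.14, 3.14].

## Interface

Orientations are given as a unit quaternion [x, y, z, w].
In Python, from station import env gives the robot as it stands.
- The arm moves only by the shell command python3 drive.py 'ROWS' [OPENING]. ROWS is rows parted by semicolons, their numbers by spaces, 1 to 5 of them, each of 4 numbers: dx, dy, dz in m, then a turn about the tool's z in rad; each row is the pose to reach, as a shift and turn from the pose commanded when the command began, along the tool's axes at that moment; what a row does not reach only later rows make up. A row lasts 1/10 s, in which the tool goes at most 0.05 m and 0.15 rad, less where a joint would pass 70% of its speed; a pose out of reach is approached as far as the arm can. OPENING is the finger opening in m, set as the command begins (- or left out keeps the last). The fingers move at their own pace and stop on an object; the grip force is fixed at half the most. Time passes only in rows, so rows that do not move let the fingers close. It prints the time, the measured TCP pose, the force, the opening and the grip force at its end.
- env.sense(): the state, without advancing time (a new reading comes with each control period).
- env.get_image(name): name is "scene" or "top"; returns a dict with "pixels" (384x512x3 uint8, red, green, blue), "fx", "fy", "cx", "cy" (pixels), "extrinsics" (4x4, takes a point from world to camera coordinates). Camera axes: x right, y down, z forward; pixel columns grow to the right and rows downward; lengths in m; the calibration is good to about 2 mm. A picture is of the moment at which its call begins. There is no depth.
- env.job_done(): hands the job in; it is judged then, once.
The state is a dict: "time_s": time; "qpos": joint angles; "joint_velocities": joint speeds; "effort": joint torques, N m; "eef_pos": TCP position; "orientation": TCP orientation; "ft_force": force on the tool from outside, world axes, zero at the start; "ft_torque": the same for the moment, N m; "gripper_width": finger opening in m; "grasp_force": force on a finger pad.
Only numpy, scipy, OpenCV 4.12 (cv2) and the standard library are available. Lean on these libraries where they do the work, as an engineer would, in place of code of your own. Each camera call takes 0.05 s, during which the arm holds its last target. There are 200 camera calls.

## Task

The coarse side of the big two-grit whetstone is dressed: turn the stone over so that its pale fine side faces up, clamp it again flat against the fixed jaw with the sliding jaw snug against its end, then rub the dressing block along it with light pressure, from the fixed jaw's end to the sliding jaw's end and back, and set the block down on the worktop. Lay every rinsed slip stone crosswise on the drying rack, level on both rails, any time. Leave the knife and the mug alone.

Things in the scene. Friction and masses are not known exactly. Their poses are not given: they have to be found in the camera images.
- holder: whetstone clamp, fixed: aluminium bar, own x +-20 mm, y -92 to +170, flat top (bed) at z 34; feet x +-46, 14 high, at y -72, +150. Fixed jaw at y -80 to -60, 16 mm above the bed, rubber face at y -60; sliding jaw on the +y side. Origin on the worktop; a clamped stone's centre is at x 0, y 0, z 46.5 mm. Bar and jaws are narrower than the stone: its long sides stand clear for fingers
- jaw (a joint): sliding jaw, m: 0 = its rubber face 120 mm from the fixed jaw's, touching the lying stone's end; grows as it opens (holder's +y) to 0.036; closes as far as -0.088 (32 mm apart, for small stones). Slides stiffly (6 N) and stays where left. Starts closed. Face 40 mm wide, 16 mm above the bed, block 24 mm deep, cheeks 54 mm wide; behind stands the thumb grip
- jaw_grip (a point): on the sliding jaw's thumb grip: an upright black lug 18 mm wide across the slide (holder x), 24 mm along it (y), from 43 to 84 mm above the worktop; the point lies on its axis 10 mm below its top, 104 mm from the holder's origin along its y when the jaw reads 0. Pinch it across its width and draw it along
- stone: two-grit whetstone 50 x 120 x 25 mm (own x, y, z), 0.25-0.4 kg; origin at its centre. Own +z points out of the dark coarse face (dark layer 16 mm thick); the pale layer on the -z side, 9 mm thick, is the fine one. Starts clamped, coarse face up, length along the holder's y, top 9 mm above the jaws. It can stand on its end
- dresser: dressing block for flattening whetstones, about 0.26 kg: grey grooved abrasive block 50 x 76 x 20 mm (own x, y, z) with a black ridge handle on top, 18 mm wide (x), 58 mm long (y), from z 20 to 46 mm. Origin at the centre of its underside. Starts upright on the worktop behind the holder, its length roughly along y
- rack: wire drying rack, fixed: two round steel rails, 8 mm thick, along its own x, at y -30 and +30 mm, tops 50 mm above the worktop, straight from x -118 to +118 mm; nothing else is higher. Origin on the worktop below its centre.
- mat: dark flat silicone mat, 270 x 190 x 3 mm (own x, y, z), fixed; origin at its centre on the worktop. The slip stones start on it.
- slip_1: slip stone: small plain grey whetstone bar 28 x 100 x 14 mm with rounded edges, about 0.085 kg; origin at its centre, y along its length, z across its 14 mm thickness. Starts lying flat on the mat. 2 or 3 slip stones are present.
- slip_2: slip stone: small plain grey whetstone bar 28 x 100 x 14 mm with rounded edges, about 0.085 kg; origin at its centre, y along its length, z across its 14 mm thickness. Starts lying flat on the mat. 2 or 3 slip stones are present.
- slip_3: slip stone: small plain grey whetstone bar 28 x 100 x 14 mm with rounded edges, about 0.085 kg; origin at its centre, y along its length, z across its 14 mm thickness. Starts lying flat on the mat. 2 or 3 slip stones are present.
- knife: chef's knife lying flat at the back, about 300 mm long; origin under the blade end of its handle; leave it alone
- mug: white mug 80 mm wide, 91 mm tall, behind the work, origin under its bottom; leave it alone

How it is judged:
By the outcome, as a careful person would: the job done as asked, in the order asked, and still so for the second after the job is handed in, with the robot touching nothing.
Of slip_1, slip_2, slip_3 only 2 to 3 are there at a start; the rules pass over those that are not, and their reading is None.
At some moment in a run one of slip_1, slip_2, slip_3, dresser may be knocked a few centimetres aside while the robot is not near it.
It also fails if it takes over 208 s, if anything falls off the work surface, if the arm or the gripper's body presses on something with over 40 N, if the wrist force passes 120 N, or if a joint passes its speed limit or range.

## Working session

There is one attempt and no reset: what is moved stays moved. The work goes in short steps, Python scripts to look and compute and a shell command to move; the robot and the scene stay as the last step left them, time stands still between calls to the robot, and variables do not carry over. Pictures are saved under pics/ and viewed, at most 14 in all, crops included, and the job is handed in when it is done.

```bash
ls; mkdir -p pics; python3 - <<'E'
from station import env
import cv2,numpy as np
for n in("scene","top"):
    d=env.get_image(n);cv2.imwrite(f"pics/{n}0.png",cv2.resize(d["pixels"][:,:,::-1],(768,576)))
    print(n,d["fx"],d["fy"],d["cx"],d["cy"],np.round(d["extrinsics"],4).tolist())
print(env.sense(),env.grip_depth)
E
```

```text
drive.py
pics
station.py
scene 350.38868572231013 350.38868572231013 257.0546697424865 189.483797489842 [[-0.6464, -0.7628, 0.0197, 0.3745], [-0.5297, 0.43, -0.7311, 0.3619], [0.5492, -0.483, -0.682, 0.5991], [0.0, 0.0, 0.0, 1.0]]
top 348.9714565135337 348.9714565135337 248.92332247809267 193.73586060841785 [[0.0262, -0.9997, 0.0031, -0.0243], [-0.9818, -0.0263, -0.188, 0.6253], [0.188, 0.0018, -0.9822, 0.9911], [0.0, 0.0, 0.0, 1.0]]
{'time_s': 0.1, 'qpos': array([-1.35693528,  0.38414137,  0.01639077,  1.37104774, -0.00628982,
        1.38821024, -0.04650557]), 'joint_velocities': array([-1.11883247e-04, -2.30584309e-03, -2.07940939e-04, -2.94670152e-03,
       -4.56356268e-04,  2.56779878e-04, -2.54525126e-05]), 'effort': array([ 3.94468821e-03, -6.29134297e+01,  8.47665668e-01, -3.72749877e+01,
        1.65781804e-02,  1.05233816e-02,  2.78512083e-06]), 'eef_pos': array([0.17062722, 0.60078352, 0.23038752]), 'orientation': array([ 1.37916910e-01,  9.90443413e-01, -8.72677869e-04, -1.00882851e-04]), 'ft_force': array([ 0.19403827, -0.16586846,  0.65727198]), 'ft_torque': array([-0.02538979,  0.00286188, -0.00551341]), 'grasp_force': 0.0, 'gripper_width': 0.08558276649222214} 0.0187
```
View pics/scene0.png

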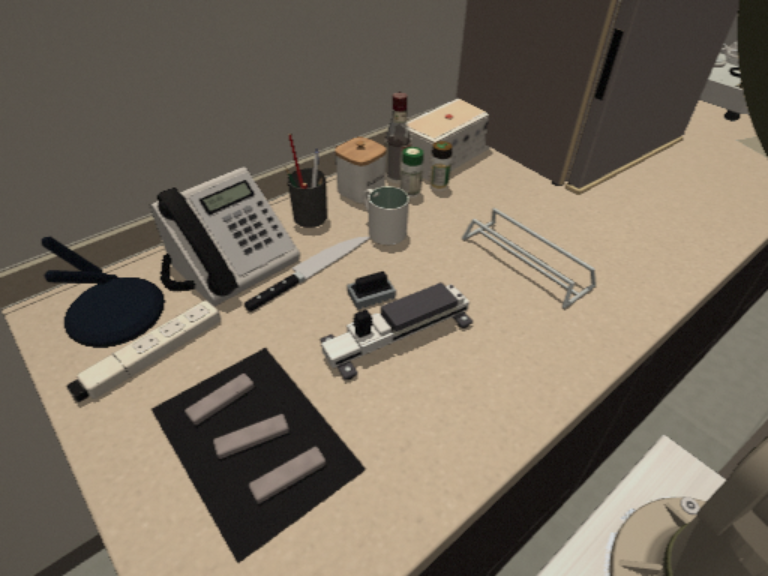

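View pics/top0.png

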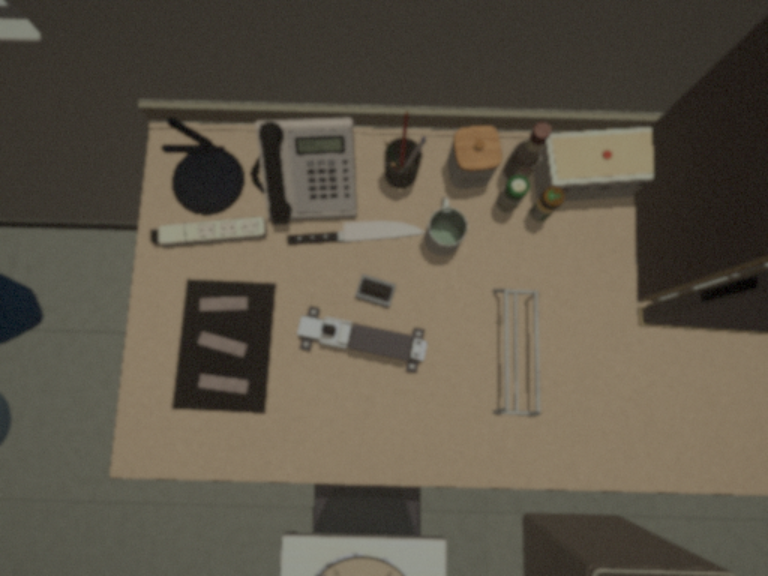

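The scene picture shows three slips at about (219,398), (250,437) and (288,474), with the holder centred near (395,320) and its jaw grip at (362,322). The dresser is at (371,288) and the rack at (530,255). The top picture agrees: slips near x≈223, holder (362,340), dresser (376,291), rack (519,352). Next I'll measure these with masks.

```bash
cat > h.py <<'E'
from station import env
import cv2,numpy as np
from scipy.spatial.transform import Rotation as R
def img(n):
    d=env.get_image(n); return d
def cast(d,uv,z):
    E=np.array(d["extrinsics"]);Rm,t=E[:3,:3],E[:3,3];c=-Rm.T@t
    uv=np.atleast_2d(uv).astype(float)
    r=np.c_[(uv[:,0]-d["cx"])/d["fx"],(uv[:,1]-d["cy"])/d["fy"],np.ones(len(uv))]@Rm
    return (c+r*((z-c[2])/r[:,2])[:,None])
def proj(d,p):
    E=np.array(d["extrinsics"]);q=np.atleast_2d(p)@E[:3,:3].T+E[:3,3]
    return np.c_[d["fx"]*q[:,0]/q[:,2]+d["cx"],d["fy"]*q[:,1]/q[:,2]+d["cy"]]
def blobs(mask,lo=30,hi=5000):
    cs,_=cv2.findContours(mask.astype(np.uint8),cv2.RETR_EXTERNAL,cv2.CHAIN_APPROX_NONE)
    return [c for c in cs if lo<=cv2.contourArea(c)<=hi]
def rect(d,c,z):
    """contour cast on plane z -> centre, long-axis angle, sizes(m)"""
    p=cast(d,c.reshape(-1,2),z)[:,:2]
    (cx,cy),(w,h),a=cv2.minAreaRect((p*1000).astype(np.float32))
    if w<h:w,h,a=h,w,a+90
    return np.round([cx,cy,w,h],1),round((a+90)%180-90,1)
def tcp():
    s=env.sense();q=R.from_quat(s["orientation"]).as_matrix();return np.array(s["eef_pos"]),q
def go(x,y,z,closedir=None):
    """print shift in tool axes to TCP target; closedir: world angle(deg) of finger closing line; shift is for present axes"""
    p,q=tcp();s=q.T@(np.array([x,y,z])-p);cur=np.degrees(np.arctan2(q[1,1],q[0,1]))
    out="shift %.4f %.4f %.4f"%tuple(s)
    if closedir is not None:
        t=(cur-closedir+90)%180-90; out+=" turn %.3f"%np.radians(t)
    print(out,"closing now at %.1f"%cur)
E
python3 - <<'E'
from h import *
d=img("top");s=img("scene")
for n,i in(("top",d),("scene",s)):
    hsv=cv2.cvtColor(i["pixels"],cv2.COLOR_RGB2HSV)
    np.save(f"pics/{n}.npy",i["pixels"])
    a=cv2.resize(i["pixels"][:,:,::-1],None,fx=4,fy=4,interpolation=cv2.INTER_CUBIC)
    if n=="top": cv2.imwrite("pics/topcrop.png",cv2.convertScaleAbs(a[720:1140,760:1480],alpha=1.6))
    else: cv2.imwrite("pics/scenecrop.png",cv2.convertScaleAbs(a[520:1060,820:1620],alpha=1.3))
E=np.array(d["extrinsics"]);print("topcam",-E[:3,:3].T@E[:3,3]);E=np.array(s["extrinsics"]);print("scam",-E[:3,:3].T@E[:3,3])
g=cv2.cvtColor(d["pixels"],cv2.COLOR_RGB2GRAY)
print(g[195:235:4,110:190:4])
# slips: bright inside mat
m=np.zeros_like(g);m[185:275,120:180]=255
mm=(g>75)&(m>0)
for c in blobs(mm,60,900):print("slip",rect(d,c,.017),cv2.contourArea(c))
E
```

```text
topcam [ 0.42823558 -0.0096563   1.09106549]
scam [0.10478791 0.41937252 0.66579159]
[[123 128 127 118  30  36  26  36  38  37  35  34  31  34  32  38  33  37
   58 124]
 [127 129 127 105  36  36  80  90  97  96 103 101  98  97  46  34  41  32
   71 125]
 [127 124 126  96  37  35  98 103 107 103 102 101 101 105  44  34  33  34
   67 127]
 [124 126 127  81  36  38  64  66  61  61  54  52  46  49  39  36  39  24
   88 127]
 [126 128 125  68  36  37  33  32  37  31  36  32  32  34  37  21  31  40
  103 128]
 [126 126 123  55  34  36  36  36  32  28  31  35  31  35  32  36  35  27
  103 125]
 [126 127 124  40  31  29  31  32  37  30  21  19  34  33  27  36  29  36
  113 126]
 [129 127 123  37  28  34  87  95  85  56  29  31  33  32  35  35  30  29
  118 127]
 [125 128 120  34  35  31 105 102 106 104 102  95  66  38  26  27  37  35
  120 127]
 [127 125 111  29  33  30  35  64  94 100 101 105 103  98  33  36  37  38
  125 126]]
slip (array([435.7, 291.9,  98.6,  26.1]), 84.5) 246.0
slip (array([515.6, 300.3,  98.5,  26.7]), 75.1) 237.5
slip (array([599.2, 304.6,  97.2,  25.3]), -88.5) 228.0
slip (array([598.4, 300.5, 185. , 123.1]), -84.5) 181.5
```

View pics/topcrop.png

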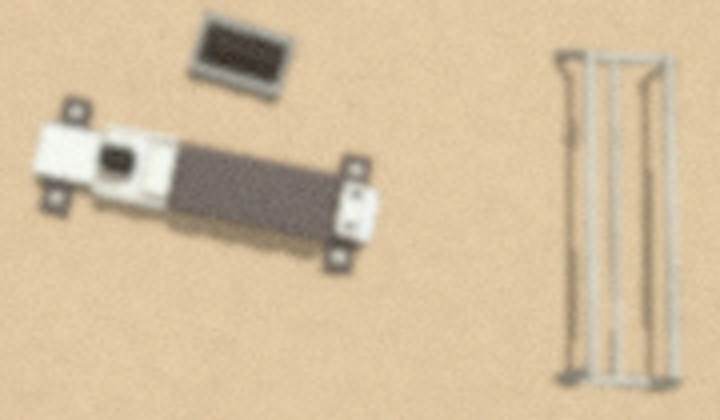

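View pics/scenecrop.png

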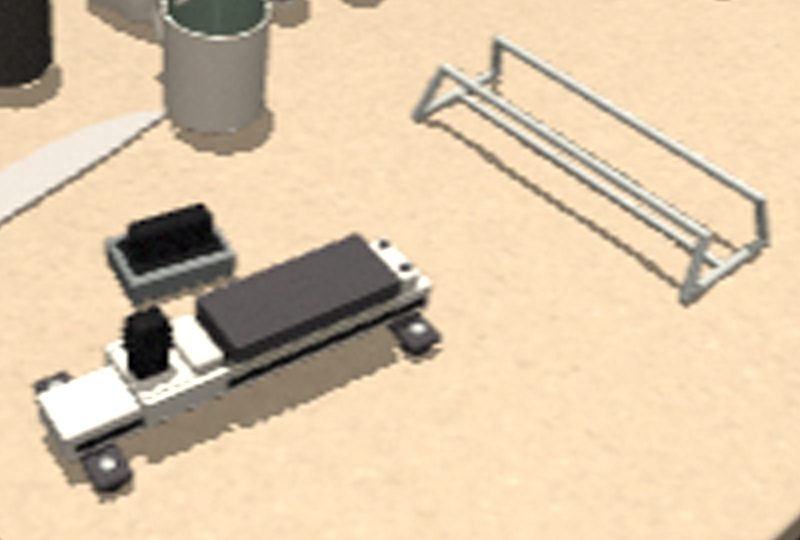

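The top crop shows the stone's dark top at about (170–340, 145–240), the jaw grip at (118,158) and the dresser at (241,56). The rack's high rails are at u≈590 and u≈672, from v≈60 to v≈380. The bar at u≈614 is lower.

```bash
cat >> h.py <<'E'
def tc(u,v):return [(760+u)/4-.375,(720+v)/4-.375]
def sc(u,v):return [(820+u)/4-.375,(520+v)/4-.375]
E
python3 - <<'E'
from h import *
d=img("top");s=img("scene")
p=d["pixels"].astype(int);hsv=cv2.cvtColor(d["pixels"],cv2.COLOR_RGB2HSV)
g=p.mean(2)
box=np.zeros(g.shape,bool);box[208:250,230:278]=1
for th in(55,70):
  for c in blobs((g<th)&box,150,2000):print("stone dark",rect(d,c,.059))
box=np.zeros(g.shape,bool);box[180:206,234:266]=1
for c in blobs((p[:,:,0]-p[:,:,2]<12)&box,60):print("dresser",rect(d,c,.02))
for c in blobs((g<45)&box,30):print("handle",rect(d,c,.046))
box=np.zeros(g.shape,bool);box[212:228,212:226]=1
for c in blobs((g<60)&box,8):print("grip",rect(d,c,.084))
print("rails top",np.round(cast(d,[tc(590,60),tc(591,380),tc(672,60),tc(674,380)],.05),4).tolist())
print("rails scene",np.round(cast(s,[sc(443,68),sc(708,240),sc(497,40),sc(762,203)],.05),4).tolist())
print("stone corners scene",np.round(cast(s,[sc(199,298),sc(358,234),sc(404,285),sc(238,360)],.059),4).tolist())
print("jaw end/top fixed jaw far corners",np.round(cast(d,[tc(340,178),tc(178,145),tc(332,240),tc(168,213)],.059),4).tolist())
print("grip scene top",np.round(cast(s,[sc(148,315)],.084),4))
E
```

```text
stone dark (array([518.4, -31.2, 135.1,  50.2]), 78.9)
dresser (array([633.5, -11. ,  67.2,  45.7]), 74.5)
handle (array([630.8, -10.4,  55.2,  23.6]), 72.7)
grip (array([542.7,  76.9,  17.5,  14.5]), -88.5)
rails top [[0.6319, -0.2757, 0.05], [0.3948, -0.2713, 0.05], [0.6336, -0.338, 0.05], [0.3963, -0.3318, 0.05]]
rails scene [[0.6339, -0.273, 0.05], [0.3958, -0.2682, 0.05], [0.6327, -0.3322, 0.05], [0.3945, -0.3275, 0.05]]
stone corners scene [[0.5577, 0.0284, 0.059], [0.5375, -0.0873, 0.059], [0.4866, -0.0767, 0.059], [0.5046, 0.0433, 0.059]]
jaw end/top fixed jaw far corners [[0.5362, -0.0862, 0.059], [0.5575, 0.0345, 0.059], [0.4904, -0.0809, 0.059], [0.507, 0.0402, 0.059]]
grip scene top [[0.547  0.0761 0.084 ]]
```

```bash
python3 - <<'E'
from h import *
d=img("top");s=img("scene")
M=np.array([[.046,.15],[-.046,.15],[.046,-.072],[-.046,-.072]])
def fit(A,B):
    a=A-A.mean(0);b=B-B.mean(0);th=np.arctan2((a[:,0]*b[:,1]-a[:,1]*b[:,0]).sum(),(a*b).sum())
    Rm=np.array([[np.cos(th),-np.sin(th)],[np.sin(th),np.cos(th)]]);t=B.mean(0)-Rm@A.mean(0)
    print(np.degrees(th),t,np.abs(B-(A@Rm.T+t)).max())
p=cast(d,[tc(76,111),tc(55,198),tc(356,168),tc(339,258)],.012)[:,:2];print(p);fit(M,p)
q=cast(s,[sc(107,466),sc(417,331)],.014)[:,:2];print(q)
v=q[0]-q[1];print("angle y scene",np.degrees(np.arctan2(v[1],v[0])))
fit(M[[1,3]],q)
E
```

```text
[[ 0.58801317  0.11707432]
 [ 0.51978903  0.13001974]
 [ 0.54917868 -0.10202591]
 [ 0.4796868  -0.08970976]]
-10.220005198334448 [ 0.52724722 -0.02454162] 0.011197709696525893
[[ 0.52018742  0.12863208]
 [ 0.48047682 -0.08970792]]
angle y scene 79.6919974471253
-10.308002552874699 [ 0.53861104 -0.02713968] 3.846750044284031e-05
```

```bash
python3 drive.py '-.039 -.031 0 0;-.078 -.062 0 0;-.117 -.093 0 0;-.156 -.124 0 0;-.195 -.155 0 0' && python3 drive.py '-.039 -.031 0 0;-.078 -.062 0 0;-.117 -.093 0 0;-.156 -.124 0 0;-.195 -.155 0 0' && python3 drive.py '-.039 -.031 0 0;-.078 -.062 0 0;-.113 -.09 0.04 0;-.113 -.09 .08 .15;-.113 -.09 .08 .3' && python3 drive.py '0 0 0 .15;0 0 0 .3;0 0 0 .45;0 0 0 .6;0 0 0 .75' && python3 drive.py '0 0 0 .15;0 0 0 .3;0 0 0 .42;0 0 0 .42' && python3 -c "
from h import *
go(.5454,.0778,.055,-10.2)"
```

```text
time_s: 0.9
eef_pos: [0.3169, 0.397, 0.2315]
orientation: [0.138, 0.99, 0.0, 0.0]
ft_force: [1.4, 0.3, 0.6]
gripper_width: 0.0858
grasp_force: 0.0
time_s: 1.4
eef_pos: [0.4621, 0.1947, 0.2317]
orientation: [0.138, 0.99, 0.0, 0.0]
ft_force: [0.7, 0.4, 0.1]
gripper_width: 0.0853
grasp_force: 0.0
time_s: 1.9
eef_pos: [0.5425, 0.0758, 0.1454]
orientation: [0.289, 0.957, -0.003, -0.004]
ft_force: [-1.2, 0.7, -0.8]
gripper_width: 0.0856
grasp_force: 0.0
time_s: 2.4
eef_pos: [0.5453, 0.0791, 0.1514]
orientation: [0.618, 0.786, 0.0, -0.0]
ft_force: [0.1, -0.5, 0.4]
gripper_width: 0.0855
grasp_force: 0.0
time_s: 2.8
eef_pos: [0.5453, 0.0792, 0.1513]
orientation: [0.767, 0.642, 0.0, 0.0]
ft_force: [-1.1, -0.2, 0.4]
gripper_width: 0.0854
grasp_force: 0.0
shift -0.0013 0.0003 0.0963 turn 0.000 closing now at -10.2
```

```bash
python3 drive.py '0 0 .04 0;0 0 .08 0;0 0 .096 0;0 0 .096 0' && python3 drive.py '0 0 0 0;0 0 0 0;0 0 0 0;0 0 0 0;0 0 0 0' 0 && python3 drive.py '.01 0 0 0;.02 0 0 0;.03 0 0 0;.033 0 0 0;.033 0 0 0'
```

```text
time_s: 3.2
eef_pos: [0.5433, 0.0788, 0.0528]
orientation: [0.765, 0.644, -0.002, -0.001]
ft_force: [-0.2, 0.3, 0.5]
gripper_width: 0.0854
grasp_force: 0.0
time_s: 3.7
eef_pos: [0.5464, 0.0791, 0.0563]
orientation: [0.766, 0.642, 0.001, 0.001]
ft_force: [-1.4, 0.7, 2.7]
gripper_width: 0.017
grasp_force: 61.0
time_s: 4.2
eef_pos: [0.5521, 0.1109, 0.0562]
orientation: [0.767, 0.642, 0.0, 0.001]
ft_force: [1.4, -1.8, 5.8]
gripper_width: 0.0168
grasp_force: 61.6
```

```bash
python3 drive.py '0 0 0 0;0 0 0 0;0 0 0 0;0 0 -.04 0;0 0 -.055 0' .085 && python3 drive.py '-.04 0 0 0;-.082 0 0 0;-.082 0 .035 0;-.082 0 .075 0;-.082 0 .075 0' && python3 drive.py '0 0 0 0;0 0 0 0;0 0 0 0;0 0 0 0' 0 && python3 drive.py '-.001 0 -.01 0;-.005 0 -.02 0;-.009 0 -.03 0;-.014 0 -.038 0;-.014 0 -.038 0' && python3 drive.py '-.005 0 -.009 0;-.011 0 -.017 0;-.011 0 -.017 0' && python3 - <<'E'
from h import *
d=img("scene");a=cv2.resize(d["pixels"][:,:,::-1],None,fx=4,fy=4,interpolation=cv2.INTER_CUBIC)
cv2.imwrite("pics/s1.png",cv2.convertScaleAbs(a[360:960,700:1500],alpha=1.3))
print(env.sense()["ft_torque"])
E
```

```text
time_s: 4.7
eef_pos: [0.5522, 0.1115, 0.1128]
orientation: [0.767, 0.642, 0.001, 0.001]
ft_force: [-0.2, 0.2, 0.4]
gripper_width: 0.0846
grasp_force: 0.0
time_s: 5.2
eef_pos: [0.533, 0.0306, 0.0311]
orientation: [0.767, 0.642, -0.004, -0.002]
ft_force: [-0.7, 0.9, 0.2]
gripper_width: 0.0853
grasp_force: 0.0
time_s: 5.6
eef_pos: [0.5384, 0.0311, 0.0377]
orientation: [0.766, 0.642, 0.002, 0.001]
ft_force: [-1.8, 0.2, 6.1]
gripper_width: 0.0483
grasp_force: 62.2
time_s: 6.1
eef_pos: [0.5363, 0.0199, 0.0763]
orientation: [0.766, 0.643, 0.003, -0.0]
ft_force: [3.0, 9.1, 0.0]
gripper_width: 0.0486
grasp_force: 66.0
time_s: 6.4
eef_pos: [0.5337, 0.0068, 0.0929]
orientation: [0.766, 0.643, 0.002, 0.001]
ft_force: [3.9, 7.1, 2.3]
gripper_width: 0.0487
grasp_force: 67.4
[ 0.93505637 -0.4169281   0.07648387]
```

View pics/s1.png

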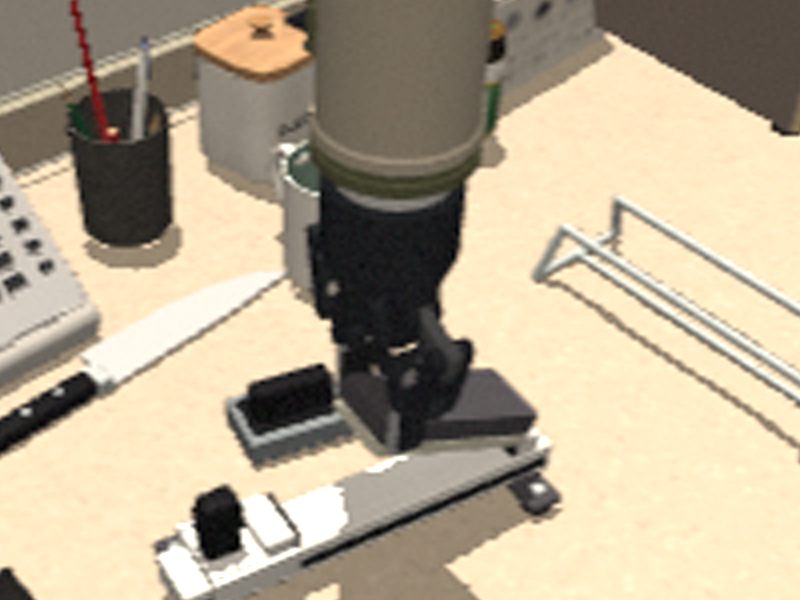

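The picture shows the stone pinched at its +y end and tilting, with its far end low at the fixed jaw near (530,430). So it does pivot in the pads. I'll continue the arc.

```bash
python3 drive.py '-.004 0 -.01 0;-.009 0 -.019 0;-.02 0 -.027 0;-.031 0 -.034 0;-.031 0 -.034 0' && python3 drive.py '-.013 0 -.004 0;-.026 0 -.007 0;-.026 0 -.007 0' && python3 - <<'E'
from h import *
d=img("scene");a=cv2.resize(d["pixels"][:,:,::-1],None,fx=4,fy=4,interpolation=cv2.INTER_CUBIC)
cv2.imwrite("pics/s2.png",cv2.convertScaleAbs(a[360:960,700:1500],alpha=1.3))
print(env.sense()["ft_torque"])
E
```

```text
time_s: 6.95
eef_pos: [0.527, -0.0276, 0.1256]
orientation: [0.768, 0.641, 0.0, 0.001]
ft_force: [-0.2, -0.8, -3.1]
gripper_width: 0.0485
grasp_force: 66.8
time_s: 7.25
eef_pos: [0.522, -0.0531, 0.1317]
orientation: [0.768, 0.641, -0.0, 0.001]
ft_force: [0.3, -0.8, -3.5]
gripper_width: 0.0488
grasp_force: 66.8
[ 0.13364298 -0.05280128  0.0456479 ]
```

View pics/s2.png

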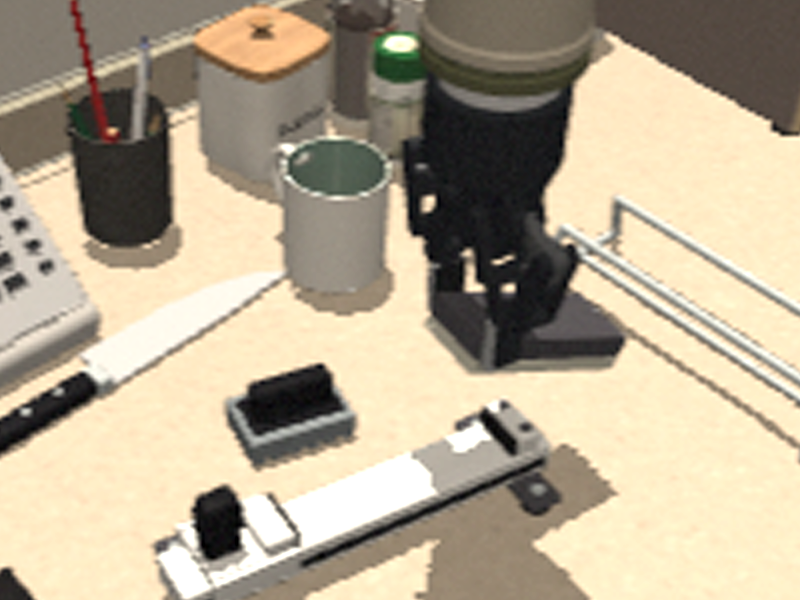

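The picture shows the stone lifted over the fixed jaw, held near its left end at (500,320), with its right end (620,345) only slightly lower. Measuring the tilt.

```bash
cat >> h.py <<'E'
def castv(d,uv,p0,n):
    E=np.array(d["extrinsics"]);Rm,t=E[:3,:3],E[:3,3];c=-Rm.T@t
    uv=np.atleast_2d(uv).astype(float);n=np.array(n)
    r=np.c_[(uv[:,0]-d["cx"])/d["fx"],(uv[:,1]-d["cy"])/d["fy"],np.ones(len(uv))]@Rm
    return c+r*(((np.array(p0)-c)@n)/(r@n))[:,None]
E
python3 - <<'E'
from h import *
d=img("scene");p,q=tcp();X=q[:,1];Y=q[:,0]
uv=[[(700+u)/4-.375,(360+v)/4-.375] for u,v in [(480,369),(620,357),(623,338),(521,357)]]
w=castv(d,uv,p-X*.025,X)
print(np.round(np.c_[(w-p)@Y,w[:,2]],4),"pads z",p[2]+.0187)
E
```

```text
[[ 0.0054  0.1336]
 [-0.104   0.0964]
 [-0.1031  0.1122]
 [-0.0239  0.1303]] pads z 0.14991516922731957
```

```bash
python3 drive.py '0 0 0 -.08;0 0 0 -.159;0 0 0 -.159;0 0 0 -.159' && python3 -c "
from h import *
go(.515,-.142,.042,-1.1)"
```

```text
time_s: 7.75
eef_pos: [0.5223, -0.0495, 0.1311]
orientation: [0.714, 0.701, -0.0, -0.0]
ft_force: [-0.5, -0.1, -2.9]
gripper_width: 0.0491
grasp_force: 66.8
shift -0.0926 -0.0056 0.0890 turn 0.001 closing now at -1.1
```

```bash
python3 drive.py '-.045 -.003 0 0;-.093 -.006 0 0;-.093 -.006 .03 0;-.093 -.006 .06 0;-.093 -.006 .089 0' && python3 drive.py '-.01 0 0 0;-.02 0 0 0;-.029 0 0 0;-.029 0 0 0' && python3 - <<'E'
from h import *
d=img("scene");a=cv2.resize(d["pixels"][:,:,::-1],None,fx=4,fy=4,interpolation=cv2.INTER_CUBIC)
cv2.imwrite("pics/s3.png",cv2.convertScaleAbs(a[460:1060,900:1700],alpha=1.3))
go(.515,-.175,.042)
E
```

```text
time_s: 8.25
eef_pos: [0.5149, -0.1429, 0.0413]
orientation: [0.714, 0.7, 0.0, 0.0]
ft_force: [-1.5, 8.3, 9.2]
gripper_width: 0.0486
grasp_force: 68.4
time_s: 8.65
eef_pos: [0.5144, -0.1743, 0.0432]
orientation: [0.714, 0.7, -0.0, 0.001]
ft_force: [0.1, -0.8, -2.0]
gripper_width: 0.0485
grasp_force: 66.9
shift -0.0018 0.0006 0.0010 closing now at -1.1
```

View pics/s3.png

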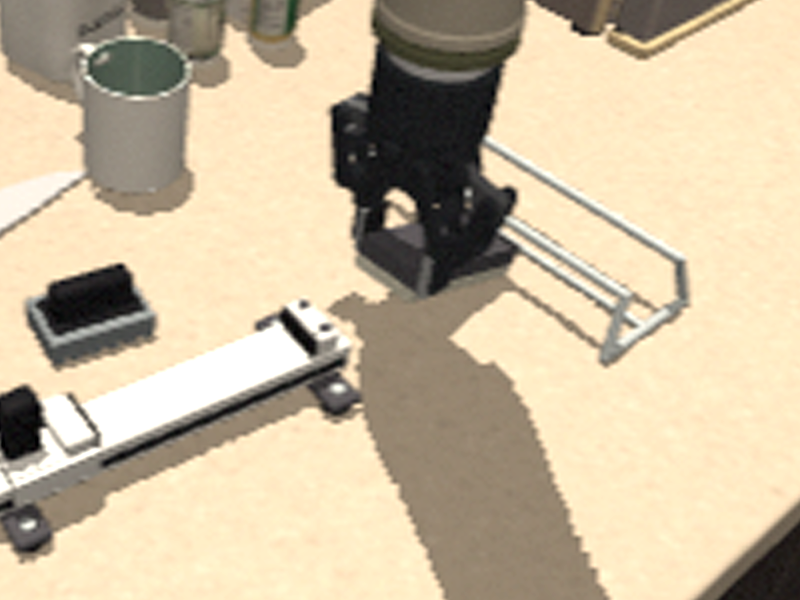

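The picture shows the stone's far end near (513,255), at the left rail. Checking its tilt and depth numerically.

```bash
python3 - <<'E'
from h import *
d=img("scene");p,q=tcp();X=q[:,1];Y=q[:,0]
uv=[[(900+u)/4-.375,(460+v)/4-.375] for u,v in [(425,294),(512,262),(516,243),(360,260)]]
w=castv(d,uv,p-X*.025,X)
print(np.round(np.c_[w@Y-(-.272),w[:,2]],4),"pads",p[1]+.272,p[2]+.0187)
a=cv2.resize(d["pixels"][:,:,::-1],None,fx=9,fy=9,interpolation=cv2.INTER_CUBIC)
cv2.imwrite("pics/s4.png",cv2.convertScaleAbs(a[1350:1770,2700:3400],alpha=1.8))
E
```

```text
[[0.1022 0.0402]
 [0.0052 0.0156]
 [0.0068 0.0342]
 [0.1773 0.1109]] pads 0.0996957793417649 0.06153431861996955
```

View pics/s4.png

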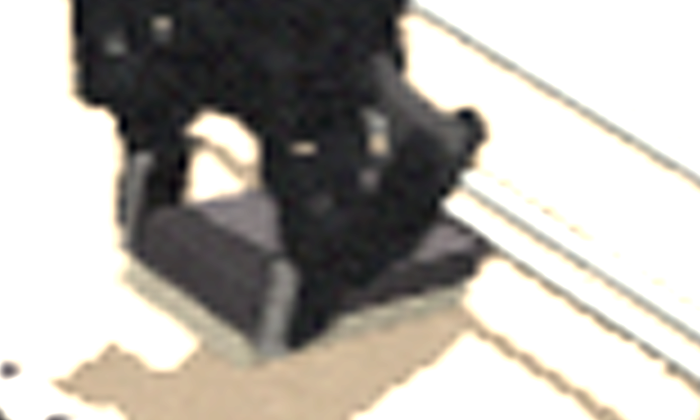

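```bash
python3 - <<'E'
from h import *
d=img("scene")
f=lambda P:np.round((proj(d,P)+.5)*9-[2700,1350])
x0=.515-.025
print("rail",f([[x0,-.272,.046],[.54,-.272,.046],[.42,-.272,.046]]).tolist())
for y,z in((-.272-.014,.008),(-.272-.02,.032),(-.268,.015),(-.262,.01),(-.267,.035)):print(y,z,f([[x0,y,z]]).tolist())
print("A bottom",f([[x0,-.170,.040]]).tolist())
g=d["pixels"].astype(int)
print(g[168:184,352:362].mean(2).astype(int))
E
```

```text
rail [[485.0, 203.0], [359.0, 123.0], [674.0, 322.0]]
-0.28600000000000003 0.008 [[488.0, 276.0]]
-0.29200000000000004 0.032 [[516.0, 211.0]]
-0.268 0.015 [[456.0, 284.0]]
-0.262 0.01 [[441.0, 304.0]]
-0.267 0.035 [[467.0, 237.0]]
A bottom [[261.0, 360.0]]
[[ 76 144 179 179 177 177 176 179 178 176]
 [158 147 149 175 176 177 176 177 177 178]
 [149 182 185 141 144 178 179 179 178 178]
 [106 126 167 194 167 146 180 181 179 177]
 [157 108 107 142 178 185 141 143 178 179]
 [177 168 131 100 122 164 193 176 121 142]
 [187 186 174 157 108 104 138 176 184 146]
 [ 92 161 188 178 168 130  98 119 159 191]
 [ 39  64 138 186 187 178 158 106 102 134]
 [ 56  47  72 113 168 188 180 169 131  97]
 [ 32  99 123  95  98 144 186 188 179 165]
 [ 43 128 178 178 146  92 103 162 191 181]
 [ 74 143 177 179 178 151  96  94 140 194]
 [138 177 177 180 177 179 179 148  89 111]
 [168 180 178 179 177 178 180 180 150  95]
 [180 177 173 178 179 179 181 178 178 177]]
```

```bash
python3 drive.py '-.006 0 0 0;-.012 0 0 0;-.012 0 0 0' && python3 drive.py '0 0 -.006 0;-.001 0 -.012 0;-.003 0 -.02 0;-.003 0 -.02 0' && python3 -c "
from h import *
print(env.sense()['ft_torque']);go(.515,-.19,.06)"
```

```text
time_s: 9.1
eef_pos: [0.5139, -0.1852, 0.0425]
orientation: [0.714, 0.701, -0.0, 0.0]
ft_force: [-0.5, 0.4, -2.7]
gripper_width: 0.0486
grasp_force: 66.9
time_s: 9.5
eef_pos: [0.5141, -0.1866, 0.0632]
orientation: [0.713, 0.701, 0.0, -0.0]
ft_force: [-0.2, 1.8, -5.7]
gripper_width: 0.0487
grasp_force: 66.0
[ 0.66021397  0.11423962 -0.03421081]
shift -0.0034 0.0009 0.0032 closing now at -1.0
```

```bash
python3 drive.py '-.006 0 -.011 0;-.012 0 -.021 0;-.02 0 -.03 0;-.029 0 -.038 0;-.029 0 -.038 0' && python3 drive.py '-.01 0 -.006 0;-.021 0 -.012 0;-.033 0 -.016 0;-.045 0 -.018 0;-.045 0 -.018 0' && python3 - <<'E'
from h import *
d=img("scene");a=cv2.resize(d["pixels"][:,:,::-1],None,fx=5,fy=5,interpolation=cv2.INTER_CUBIC)
cv2.imwrite("pics/s5.png",cv2.convertScaleAbs(a[500:1000,1350:2050],alpha=1.3))
go(.515,-.26,.12)
E
```

```text
time_s: 10.0
eef_pos: [0.5137, -0.2177, 0.1019]
orientation: [0.714, 0.7, 0.0, 0.001]
ft_force: [-1.7, 2.8, -3.6]
gripper_width: 0.0484
grasp_force: 63.2
time_s: 10.5
eef_pos: [0.5128, -0.2628, 0.1189]
orientation: [0.714, 0.7, -0.0, 0.001]
ft_force: [-1.1, 4.4, -1.7]
gripper_width: 0.0482
grasp_force: 62.9
shift 0.0020 0.0021 -0.0013 closing now at -1.1
```

View pics/s5.png

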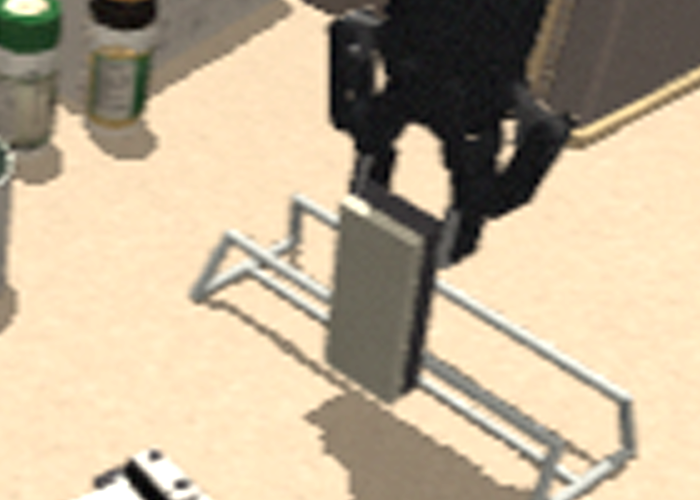

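The picture shows the stone upright at (380,295), pale side towards the holder and coarse face against the rail. I'll push it past vertical on the rail, then lift clear.

```bash
python3 drive.py '-.01 0 0 0;-.02 0 .001 0;-.03 0 .002 0;-.04 0 .004 0;-.04 0 .004 0' && python3 drive.py '.03 0 0 0;.06 0 0 0;.06 0 -.04 0;.06 0 -.07 .08;.06 0 -.07 .159' && python3 drive.py '0 0 0 0' && python3 -c "
from h import *
y=.026;go(.527+.177*y,-.0245+.984*y,.160,-10.2)"
```

```text
time_s: 11.05
eef_pos: [0.5125, -0.3018, 0.1145]
orientation: [0.713, 0.701, -0.0, 0.001]
ft_force: [0.4, 3.8, -1.2]
gripper_width: 0.0473
grasp_force: 61.6
time_s: 11.55
eef_pos: [0.5153, -0.243, 0.1893]
orientation: [0.768, 0.641, 0.002, 0.004]
ft_force: [0.3, -0.1, -2.0]
gripper_width: 0.0476
grasp_force: 79.3
time_s: 11.65
eef_pos: [0.5137, -0.2417, 0.1856]
orientation: [0.767, 0.642, 0.0, 0.002]
ft_force: [0.5, -0.4, -3.6]
gripper_width: 0.0473
grasp_force: 79.2
shift 0.2422 -0.0254 0.0251 turn 0.001 closing now at -10.2
```

```bash
python3 drive.py '.048 -.005 0 0;.097 -.01 0 0;.145 -.015 0 0;.194 -.02 0 0;.242 -.025 0 0' && python3 drive.py '0 0 0 0;0 0 0 0' && python3 - <<'E'
from h import *
d=img("scene");a=cv2.resize(d["pixels"][:,:,::-1],None,fx=4,fy=4,interpolation=cv2.INTER_CUBIC)
cv2.imwrite("pics/s6.png",cv2.convertScaleAbs(a[260:860,700:1500],alpha=1.3))
y=.026;go(.527+.177*y,-.0245+.984*y,.160,-10.2)
E
```

```text
time_s: 12.15
eef_pos: [0.5304, 0.0034, 0.1837]
orientation: [0.766, 0.643, -0.0, 0.0]
ft_force: [0.3, 0.1, -2.6]
gripper_width: 0.0476
grasp_force: 79.2
time_s: 12.35
eef_pos: [0.5306, 0.0032, 0.1835]
orientation: [0.765, 0.644, -0.001, 0.0]
ft_force: [-0.6, -0.7, -2.5]
gripper_width: 0.0475
grasp_force: 79.3
shift 0.0001 0.0011 0.0237 turn 0.004 closing now at -10.0
```

View pics/s6.png

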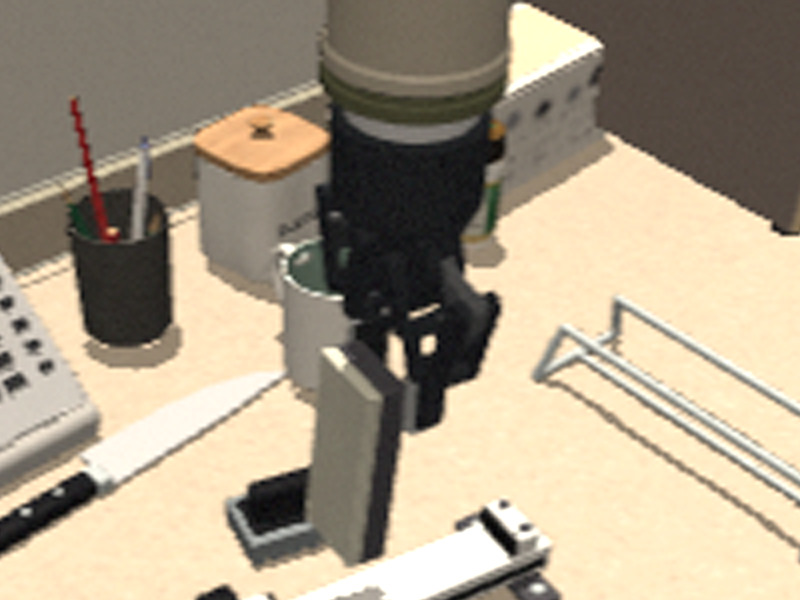

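The picture shows the stone held by its top end at about (365,370), pale side facing the sliding jaw and leaning past vertical. The pads overlap only its coarse-side edge, so I'll measure the overlap.

```bash
python3 - <<'E'
from h import *
d=img("scene");p,q=tcp();X=q[:,1];Y=q[:,0];print(p)
uv=[[(700+u)/4-.375,(260+v)/4-.375] for u,v in [(366,388),(352,562),(378,556),(402,400),(410,428)]]
w=castv(d,uv,p-X*.0245,X)
print(np.round(np.c_[(w-p)@Y,w[:,2]-p[2]-.0187],4))
a=cv2.resize(d["pixels"][:,:,::-1],None,fx=10,fy=10,interpolation=cv2.INTER_CUBIC)
cv2.imwrite("pics/s7.png",cv2.convertScaleAbs(a[1450:2050,2400:2900],alpha=1.8))
E
```

```text
[5.30616229e-01 2.63685702e-04 1.83922469e-01]
[[ 0.0343  0.0208]
 [ 0.0383 -0.103 ]
 [ 0.0208 -0.1068]
 [ 0.0116  0.0042]
 [ 0.0052 -0.0175]]
```

View pics/s7.png

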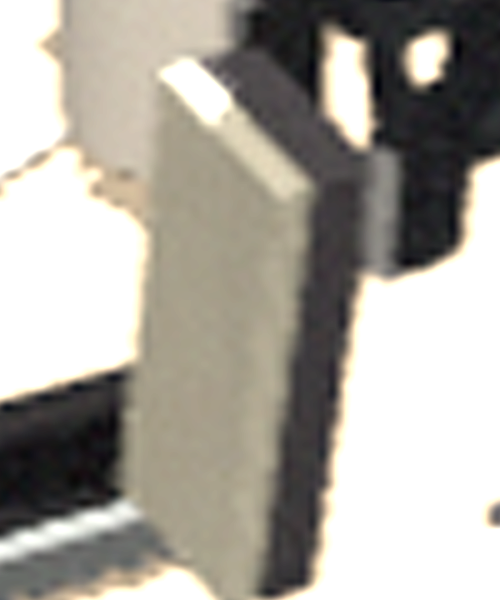

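```bash
python3 drive.py '-.03 0 0 0;-.06 0 0 0;-.09 0 0 0;-.1 0 0 0;-.1 0 0 0' && python3 drive.py '0 0 .02 0;0 0 .04 0;0 0 .05 0;0 0 .055 0;0 0 .055 0' && python3 drive.py '0 0 .002 0;0 0 .004 0;0 0 .006 0;0 0 .006 0'
```

```text
time_s: 12.95
eef_pos: [0.5125, -0.1004, 0.1844]
orientation: [0.768, 0.64, -0.0, 0.0]
ft_force: [0.6, -0.3, -3.8]
gripper_width: 0.0477
grasp_force: 79.2
time_s: 13.45
eef_pos: [0.5133, -0.0963, 0.129]
orientation: [0.766, 0.642, -0.0, -0.0]
ft_force: [0.5, 0.2, -2.5]
gripper_width: 0.0475
grasp_force: 79.2
time_s: 13.85
eef_pos: [0.5134, -0.0966, 0.1233]
orientation: [0.767, 0.642, 0.0, -0.0]
ft_force: [0.1, 0.1, -2.6]
gripper_width: 0.0473
grasp_force: 79.2
```

```bash
python3 drive.py '0 0 .002 0;0 0 .004 0;0 0 .004 0' && python3 drive.py '0 0 .002 0;0 0 .004 0;0 0 .004 0'&& python3 drive.py '0 0 .002 0;0 0 .003 0;0 0 .003 0'
```

```text
time_s: 14.15
eef_pos: [0.5143, -0.0978, 0.1221]
orientation: [0.767, 0.642, 0.001, 0.001]
ft_force: [-8.7, -1.2, 24.8]
gripper_width: 0.0475
grasp_force: 81.4
time_s: 14.45
eef_pos: [0.5151, -0.0992, 0.1215]
orientation: [0.767, 0.641, 0.002, 0.001]
ft_force: [-21.0, -0.8, 57.7]
gripper_width: 0.0477
grasp_force: 83.8
time_s: 14.75
eef_pos: [0.518, -0.1009, 0.1199]
orientation: [0.768, 0.641, 0.004, 0.005]
ft_force: [-12.9, -6.1, 55.1]
gripper_width: 0.0475
grasp_force: 87.8
```

```bash
python3 drive.py '0 0 -.003 0;0 0 -.007 0;0 0 -.008 0;0 0 -.008 0' && python3 - <<'E'
from h import *
d=img("scene");p,q=tcp();print(p)
# pale/dark mask columns along the near side: report contours of pale face
hsv=cv2.cvtColor(d["pixels"],cv2.COLOR_RGB2HSV)
np.save("pics/a.npy",d["pixels"])
Y=np.array([.177,.984,0]);X=np.array([.984,-.177,0]);O=np.array([.527,-.0245,0])
for c,y in((-60,0),):pass
P=[O+X*.025*sx+Y*y+np.array([0,0,z]) for z in(.034,.154) for y in(-.056,-.031) for sx in(-1,1)]
print(np.round(proj(d,P)).tolist())
E
```

```text
time_s: 15.15
eef_pos: [0.5141, -0.0967, 0.1208]
orientation: [0.766, 0.642, 0.0, 0.001]
ft_force: [0.4, -1.7, 6.6]
gripper_width: 0.0473
grasp_force: 81.7
[ 0.51410413 -0.09682487  0.12077126]
[[302.0, 207.0], [291.0, 195.0], [294.0, 210.0], [283.0, 198.0], [308.0, 170.0], [296.0, 158.0], [299.0, 174.0], [287.0, 162.0]]
```

```bash
python3 - <<'E'
import numpy as np
a=np.load("pics/a.npy").astype(int);g=a.mean(2)
for r in range(150,216,3):print(r,''.join('#' if v<55 else '+' if v<90 else 'o' if v<130 else '.' for v in g[r,272:325]))
E
```

```text
150 ........................o##########..################
153 .........................+#########o.o####o.o+#######
156 .........................o+#######o..o###############
159 o......................o++########..oo++####o..######
162 o...................oo....o######+......#############
165 ...................ooooooooooo+#####+...+############
168 ...................ooooooo+++oooo+######+############
171 ..................ooooooo+++++++o++####+++######o....
174 ..................oooooooo+++++oo++####+++######.....
177 .................oooooooo++++++oo+#####++#####+......
180 .................oooooooo++++ooo+####o...............
183 ................oooooooooo+++oo++####................
186 ...............oooooooooo+++ooo+####o................
189 ...............ooooooooooo+ooo+####o.................
192 ..............ooooooooooo++oo++###+..................
195 .............oooooooooooo+ooo+####o..................
198 .............ooooooooooooooo+####+o..................
201 .............oooooooooooooo++####+ooo................
204 ................ooooooooooo+####ooooo++o.............
207 ...................ooooooo+#########+oo..............
210 ....................oooo+####+++#######+.............
213 .............ooo+#####+oooooooo+####+++###+..........
```

```bash
python3 drive.py '0 0 0 0;0 0 0 0;0 0 0 0;0 0 0 0' .085 && python3 drive.py '0 0 -.03 0;0 0 -.05 0;0 0 -.05 0;0 0 -.05 0' && python3 - <<'E'
from h import *
d=img("scene");p,q=tcp();print(p)
g=d["pixels"].astype(int).mean(2)
for r in range(159,216,3):print(r,''.join('#' if v<55 else '+' if v<90 else 'o' if v<130 else '.' for v in g[r,272:325]))
go(.527-.177*.040,-.0245-.984*.040,.115,-10.2)
E
```

```text
time_s: 15.6
eef_pos: [0.5131, -0.0965, 0.1199]
orientation: [0.766, 0.642, -0.0, -0.0]
ft_force: [-0.8, 0.5, -0.4]
gripper_width: 0.085
grasp_force: 0.0
time_s: 16.0
eef_pos: [0.5134, -0.0965, 0.1703]
orientation: [0.766, 0.642, 0.0, -0.0]
ft_force: [-0.2, 0.3, 0.4]
gripper_width: 0.0852
grasp_force: 0.0
[ 0.51304419 -0.09642078  0.16965588]
159 o...................................oo+o.......++++##
162 o....................o+++++#o...............oo++++###
165 ..................oo....o+++++#+.................oo..
168 ..................+++++....o+######+.................
171 .................o++++++++ooooo+######+..............
174 .................+++++++++++++oooo+####..............
177 .................+++++++++++++++++####o..............
180 ................o++++++++++++++++####+...............
183 ................+++++++++++++++++####................
186 ...............o++++++++++++++++####o................
189 ..............o++++++++++++++o++####.................
192 ..............o++++++++++++++++####o.................
195 .............o++++++++++++++o++###o..................
198 .............o+++++++++++++oo+####o..................
201 .............o+++++++++++++++####+ooo................
204 ...............ooo++++++++o++###+oooo+#o.............
207 ...................oo++++o++########+oo..............
210 ....................ooo++o+##+++######+o.............
213 .............ooo+#####+oooooooo+####+++###o..........
shift 0.0333 0.0011 0.0547 turn 0.002 closing now at -10.1
```

```bash
python3 drive.py '.014 0 0 0;.028 .001 0 0;.028 .001 .02 0;.028 .001 .04 0;.028 .001 .053 0' && python3 drive.py '0 0 0 0;0 0 0 0;0 0 0 0;0 0 0 0' 0 
```

```text
time_s: 16.55
eef_pos: [0.5188, -0.0674, 0.1154]
orientation: [0.766, 0.643, -0.001, -0.001]
ft_force: [0.1, 0.4, -0.0]
gripper_width: 0.0853
grasp_force: 0.0
time_s: 16.95
eef_pos: [0.5198, -0.0693, 0.1182]
orientation: [0.767, 0.642, 0.001, 0.0]
ft_force: [-0.7, -0.3, 3.2]
gripper_width: 0.0497
grasp_force: 62.1
```

```bash
python3 drive.py '-.008 0 -.001 0;-.016 0 -.001 0;-.024 0 -.001 0;-.032 0 0 0;-.04 0 .002 0' && python3 drive.py '-.007 0 .003 0;-.014 0 .006 0;-.021 0 .01 0;-.021 0 .01 0' && python3 -c "
from h import *
print(env.sense()['ft_torque'])
y=.010;go(.527+.177*y,-.0245+.984*y,.122-.0187+.03,-10.2)"
```

```text
time_s: 17.45
eef_pos: [0.5117, -0.1076, 0.1152]
orientation: [0.766, 0.643, 0.001, -0.001]
ft_force: [-2.7, 7.2, 1.7]
gripper_width: 0.0492
grasp_force: 64.5
time_s: 17.85
eef_pos: [0.5082, -0.1297, 0.1052]
orientation: [0.767, 0.642, 0.0, -0.001]
ft_force: [-0.0, 4.7, 0.2]
gripper_width: 0.0491
grasp_force: 66.3
[1.21031562 0.25911545 0.07683063]
shift 0.1169 -0.0000 -0.0279 turn 0.001 closing now at -10.1
```

```bash
python3 drive.py '.02 0 0 0;.04 0 -.028 0;.08 0 -.028 0;.117 0 -.028 0;.117 0 -.028 0' && python3 - <<'E'
from h import *
d=img("scene");a=cv2.resize(d["pixels"][:,:,::-1],None,fx=4,fy=4,interpolation=cv2.INTER_CUBIC)
cv2.imwrite("pics/s8.png",cv2.convertScaleAbs(a[360:960,700:1500],alpha=1.3))
E
```

```text
time_s: 18.35
eef_pos: [0.5299, -0.0082, 0.133]
orientation: [0.764, 0.645, 0.0, -0.001]
ft_force: [0.0, -0.1, -2.0]
gripper_width: 0.0491
grasp_force: 66.0
```

View pics/s8.png

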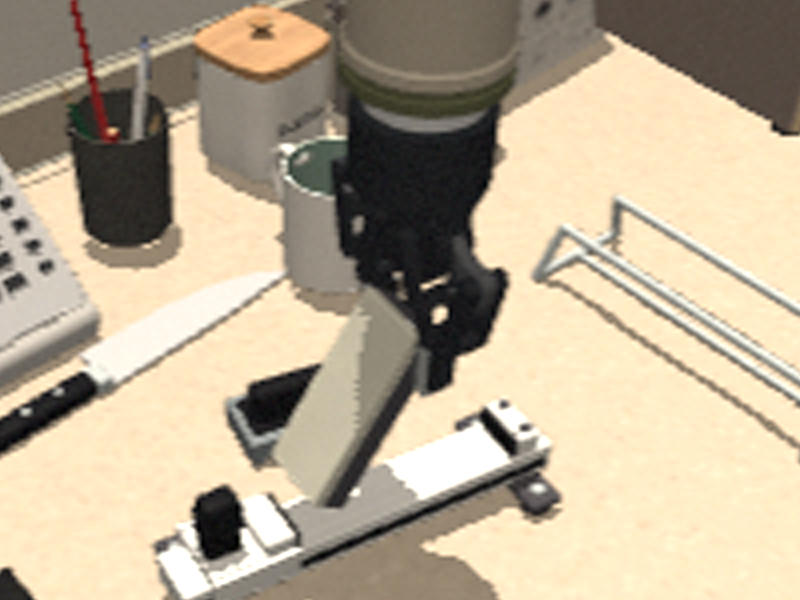

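The picture shows the stone pinched at its upper end (410,340), pale side up and leaning, with its lower end (330,500) over the bed between the jaws. I'll lay it down.

```bash
python3 drive.py '0 0 .01 0;0 0 .02 0;-.003 0 .028 0;-.012 0 .038 0;-.02 0 .047 0' && python3 drive.py '-.008 0 .011 0;-.016 0 .023 0;-.02 0 .031 0;-.023 0 .039 0;-.023 0 .039 0' && python3 drive.py '-.002 0 .006 0;-.003 0 .012 0;-.004 0 .017 0;-.004 0 .017 0'
```

```text
time_s: 18.9
eef_pos: [0.5255, -0.0371, 0.087]
orientation: [0.767, 0.641, -0.0, 0.001]
ft_force: [-10.0, -7.2, 17.5]
gripper_width: 0.049
grasp_force: 72.2
time_s: 19.4
eef_pos: [0.5211, -0.0601, 0.0469]
orientation: [0.768, 0.641, -0.001, 0.001]
ft_force: [-1.5, -4.3, 4.5]
gripper_width: 0.0492
grasp_force: 75.4
time_s: 19.8
eef_pos: [0.5212, -0.0634, 0.0304]
orientation: [0.768, 0.641, 0.0, 0.001]
ft_force: [-0.6, -4.4, 5.4]
gripper_width: 0.0494
grasp_force: 75.4
```

```bash
python3 drive.py '0 0 .002 0;0 0 .004 0;0 0 .004 0' && python3 drive.py '0 0 0 0;0 0 0 0;0 0 0 0' .085 && python3 drive.py '0 0 0 0;0 0 0 0;0 0 0 0;0 0 0 0' 0 && python3 drive.py '-.004 0 0 0;-.008 0 0 0;-.012 0 0 0;-.012 0 0 0' && python3 -c "
from h import *
print(env.sense()['ft_torque'])"
```

```text
time_s: 20.1
eef_pos: [0.5212, -0.0636, 0.0267]
orientation: [0.768, 0.641, 0.0, 0.001]
ft_force: [-0.7, -4.0, 5.7]
gripper_width: 0.0495
grasp_force: 75.4
time_s: 20.4
eef_pos: [0.5206, -0.0606, 0.026]
orientation: [0.767, 0.642, -0.0, -0.0]
ft_force: [-0.1, 1.3, -0.4]
gripper_width: 0.0848
grasp_force: 0.0
time_s: 20.8
eef_pos: [0.5211, -0.0604, 0.0265]
orientation: [0.766, 0.642, 0.0, 0.0]
ft_force: [-1.2, 0.2, 3.9]
gripper_width: 0.0492
grasp_force: 62.9
time_s: 21.2
eef_pos: [0.5206, -0.0631, 0.0267]
orientation: [0.764, 0.645, 0.004, -0.003]
ft_force: [2.2, 27.7, 7.5]
gripper_width: 0.0492
grasp_force: 63.2
[ 5.23948698 -0.44565938 -0.09004264]
```

```bash
python3 drive.py '.005 0 0 0;.009 0 0 0;.009 0 0 0' && python3 drive.py '0 0 0 0;0 0 0 0;0 0 0 0;0 0 -.04 0;0 0 -.085 0' .085 && python3 -c "
from h import *
y=.138;go(.527+.177*y,-.0245+.984*y,.055,-10.2)"
```

```text
time_s: 21.5
eef_pos: [0.5206, -0.063, 0.0265]
orientation: [0.766, 0.642, 0.0, 0.0]
ft_force: [-0.5, 4.9, 5.4]
gripper_width: 0.0492
grasp_force: 63.2
time_s: 22.0
eef_pos: [0.5185, -0.064, 0.1106]
orientation: [0.767, 0.642, -0.002, -0.001]
ft_force: [1.5, 0.8, 0.2]
gripper_width: 0.0855
grasp_force: 0.0
shift 0.1784 0.0018 0.0552 turn 0.001 closing now at -10.1
```

```bash
python3 drive.py '.045 0 0 0;.09 0 0 0;.135 .001 0 0;.178 .001 0 0;.178 .001 0 0' && python3 drive.py '0 0 .03 0;0 0 .057 0;0 0 .057 0' && python3 drive.py '0 0 0 0;0 0 0 0;0 0 0 0;0 0 0 0' 0 && python3 drive.py '-.008 0 0 0;-.016 0 0 0;-.024 0 0 0;-.03 0 0 0;-.03 0 0 0' && python3 drive.py '-.002 0 0 0;-.004 0 0 0;-.004 0 0 0'
```

```text
time_s: 22.5
eef_pos: [0.5523, 0.1196, 0.1105]
orientation: [0.763, 0.646, 0.0, -0.001]
ft_force: [-0.1, 0.2, -0.8]
gripper_width: 0.085
grasp_force: 0.0
time_s: 22.8
eef_pos: [0.5496, 0.1107, 0.0507]
orientation: [0.767, 0.642, -0.003, -0.001]
ft_force: [-0.4, -0.4, -0.7]
gripper_width: 0.085
grasp_force: 0.0
time_s: 23.2
eef_pos: [0.5531, 0.1118, 0.0553]
orientation: [0.767, 0.642, 0.001, 0.0]
ft_force: [1.0, 0.7, -0.8]
gripper_width: 0.0275
grasp_force: 0.0
time_s: 23.7
eef_pos: [0.5472, 0.0828, 0.0551]
orientation: [0.766, 0.642, 0.001, -0.001]
ft_force: [-3.6, 2.5, 6.7]
gripper_width: 0.0169
grasp_force: 58.7
time_s: 24.0
eef_pos: [0.5466, 0.0798, 0.0551]
orientation: [0.766, 0.643, 0.001, -0.001]
ft_force: [-4.0, 5.3, 6.3]
gripper_width: 0.017
grasp_force: 58.7
```

```bash
python3 drive.py '-.002 0 0 0;-.004 0 0 0;-.004 0 0 0' && python3 drive.py '-.002 0 0 0;-.004 0 0 0;-.004 0 0 0'
```

```text
time_s: 24.3
eef_pos: [0.546, 0.0765, 0.0552]
orientation: [0.766, 0.643, 0.001, -0.001]
ft_force: [-3.1, 7.8, 4.7]
gripper_width: 0.017
grasp_force: 58.6
time_s: 24.6
eef_pos: [0.546, 0.0764, 0.0553]
orientation: [0.765, 0.644, 0.003, -0.002]
ft_force: [0.9, 16.8, 2.4]
gripper_width: 0.0173
grasp_force: 58.6
```

```bash
python3 drive.py '0 0 0 0;0 0 0 0;0 0 0 0;0 0 -.05 0;0 0 -.1 0' .085 && python3 drive.py '-.05 0 -.04 0;-.1 0 -.08 0;-.15 0 -.08 0;-.2 0 -.08 0;-.25 0 -.08 0' && python3 - <<'E'
from h import *
d=img("top");s=img("scene")
a=cv2.resize(d["pixels"][:,:,::-1],None,fx=3,fy=3,interpolation=cv2.INTER_CUBIC)[520:860,330:1080]
b=cv2.resize(s["pixels"][:,:,::-1],None,fx=3,fy=3,interpolation=cv2.INTER_CUBIC)[480:740,500:1250]
cv2.imwrite("pics/m.png",cv2.convertScaleAbs(np.vstack([a,b]),alpha=1.4))
g=d["pixels"].astype(int).mean(2);m=np.zeros(g.shape,bool);m[185:275,120:180]=1
for c in blobs((g>75)&m,150,400):print("slip",rect(d,c,.017))
E
```

```text
time_s: 25.1
eef_pos: [0.5438, 0.0691, 0.1542]
orientation: [0.767, 0.642, -0.002, -0.0]
ft_force: [1.0, 0.6, 0.6]
gripper_width: 0.0845
grasp_force: 0.0
time_s: 25.6
eef_pos: [0.5049, -0.1551, 0.2348]
orientation: [0.767, 0.642, 0.001, 0.001]
ft_force: [1.0, 1.0, 0.3]
gripper_width: 0.085
grasp_force: 0.0
slip (array([435.7, 292.1,  98.1,  26.6]), 84.1)
slip (array([515.8, 300.4,  98.4,  26.2]), 75.8)
slip (array([599.2, 304.6,  97.2,  25.3]), -88.5)
slip (array([598.4, 300.5, 185. , 123.1]), -84.5)
```

View pics/m.png

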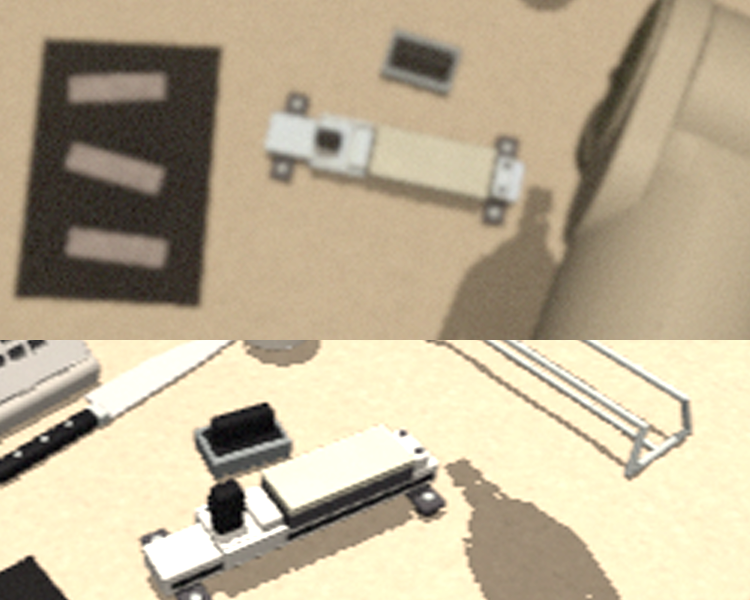

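The picture shows the stone clamped pale side up between the jaws (430,160 in the top view, 345,465 in the scene view). The dresser is unmoved at (420,62) and the three slips are unmoved at (117,88), (115,168) and (117,247).

```bash
python3 - <<'E'
from h import *
go(.6335,-.0107,.08,-16)
E
```

```text
shift 0.1737 0.0999 0.1546 turn 0.090 closing now at -10.9
```

```bash
python3 drive.py '.043 .025 .02 0;.087 .05 .04 0;.13 .075 .06 0;.172 .1 .1 0.05;.172 .1 .154 .1' && python3 drive.py '0 0 0 0;0 0 0 0' && python3 -c "
from h import *
go(.6335,-.0107,.024,-16)"
```

```text
time_s: 26.2
eef_pos: [0.6341, -0.0003, 0.1005]
orientation: [0.797, 0.605, 0.002, 0.001]
ft_force: [1.3, 0.3, -0.8]
gripper_width: 0.0847
grasp_force: 0.0
time_s: 26.4
eef_pos: [0.6293, -0.0064, 0.0997]
orientation: [0.798, 0.603, -0.002, -0.0]
ft_force: [-0.2, 0.2, 1.0]
gripper_width: 0.0851
grasp_force: 0.0
shift -0.0028 0.0053 0.0757 turn 0.003 closing now at -15.8
```

```bash
python3 drive.py '-.003 .004 .04 0;-.003 .004 .065 0;-.003 .004 .075 0;-.003 .004 .075 0;-.003 .004 .075 0' && python3 drive.py '0 0 0 0;0 0 0 0;0 0 0 0;0 0 0 0;0 0 0 0' 0 && python3 drive.py '0 0 -.02 0;0 0 -.05 0;0 0 -.09 0;0 0 -.09 0;0 0 -.09 0' && python3 -c "
from h import *
y=-.028;go(.527+.177*y,-.0245+.984*y,.095,-10.2)"
```

```text
time_s: 26.9
eef_pos: [0.6346, -0.0101, 0.0278]
orientation: [0.798, 0.603, 0.001, 0.001]
ft_force: [0.1, -0.6, 0.4]
gripper_width: 0.0854
grasp_force: 0.0
time_s: 27.4
eef_pos: [0.6339, -0.0093, 0.0259]
orientation: [0.798, 0.603, 0.001, 0.0]
ft_force: [-0.6, 0.1, -2.2]
gripper_width: 0.0169
grasp_force: 58.7
time_s: 27.9
eef_pos: [0.6334, -0.0091, 0.1155]
orientation: [0.798, 0.603, 0.0, 0.0]
ft_force: [-0.8, 0.2, -3.4]
gripper_width: 0.0168
grasp_force: 59.1
shift -0.0717 -0.0955 0.0203 turn -0.098 closing now at -15.8
```

```bash
python3 drive.py '-.024 -.032 0 -.05;-.048 -.064 0 -.098;-.072 -.096 0 -.098;-.072 -.096 .015 -.098;-.072 -.096 .026 -.098' && python3 drive.py '0 0 .001 0;0 0 .002 0;0 0 .002 0' && python3 -c "
from h import *
y=-.028;go(.527+.177*y,-.0245+.984*y,.085,-10.2)"
```

```text
time_s: 28.4
eef_pos: [0.5196, -0.0519, 0.0874]
orientation: [0.767, 0.641, -0.0, -0.001]
ft_force: [-0.3, 0.4, -1.7]
gripper_width: 0.0164
grasp_force: 59.6
time_s: 28.7
eef_pos: [0.5219, -0.0522, 0.0869]
orientation: [0.767, 0.642, -0.0, 0.0]
ft_force: [-0.3, 0.6, -2.3]
gripper_width: 0.0169
grasp_force: 59.5
shift 0.0001 0.0002 0.0019 turn 0.001 closing now at -10.2
```

```bash
python3 drive.py '0 0 .001 0;0 0 .002 0;0 0 .002 0' && python3 drive.py '0 0 .0005 0;0 0 .001 0;0 0 .001 0'
```

```text
time_s: 29.0
eef_pos: [0.5214, -0.0523, 0.0851]
orientation: [0.767, 0.642, -0.0, 0.0]
ft_force: [0.0, -0.7, -1.7]
gripper_width: 0.0165
grasp_force: 59.7
time_s: 29.3
eef_pos: [0.5214, -0.0523, 0.0847]
orientation: [0.767, 0.641, 0.0, -0.0]
ft_force: [-2.2, 0.1, 5.6]
gripper_width: 0.017
grasp_force: 60.6
```

```bash
python3 drive.py '.006 0 0 0;.012 0 0 0;.018 0 0 0;.024 0 0 0;.03 0 0 0' && python3 drive.py '.006 0 0 0;.012 0 0 0;.018 0 0 0;.026 0 0 0;.026 0 0 0' && python3 -c "
from h import *
y=.028;go(.527+.177*y,-.0245+.984*y,.085,-10.2)"
```

```text
time_s: 29.8
eef_pos: [0.5274, -0.023, 0.0847]
orientation: [0.767, 0.641, 0.0, 0.001]
ft_force: [-0.5, -5.6, 5.6]
gripper_width: 0.0167
grasp_force: 60.7
time_s: 30.3
eef_pos: [0.5322, 0.0041, 0.0847]
orientation: [0.767, 0.642, 0.001, 0.0]
ft_force: [-0.8, 0.1, 4.8]
gripper_width: 0.017
grasp_force: 60.7
shift -0.0011 -0.0001 -0.0003 turn 0.002 closing now at -10.1
```

Pressure stayed light and steady (about 8 N). Now I'll rub back, repeat once in both directions, then lift off.

```bash
python3 drive.py '-.006 0 0 0;-.012 0 0 0;-.018 0 0 0;-.024 0 0 0;-.03 0 0 0' && python3 drive.py '-.006 0 0 0;-.012 0 0 0;-.018 0 0 0;-.026 0 0 0;-.026 0 0 0' && python3 drive.py '.012 0 0 0;.024 0 0 0;.036 0 0 0;.048 0 0 0;.056 0 0 0' && python3 drive.py '0 0 0 0;-.014 0 0 0;-.028 0 0 0;-.042 0 0 0;-.056 0 0 0' && python3 drive.py '0 0 0 0;0 0 0 0' && python3 drive.py '0 0 -.03 0;0 0 -.04 0;0 0 -.04 0' && python3 -c "
from h import *
go(.6335,-.0107,.110,-16)"
```

```text
time_s: 30.8
eef_pos: [0.5271, -0.024, 0.0847]
orientation: [0.766, 0.643, 0.002, -0.0]
ft_force: [0.5, 5.0, 5.1]
gripper_width: 0.0167
grasp_force: 60.7
time_s: 31.3
eef_pos: [0.5222, -0.0514, 0.0847]
orientation: [0.767, 0.642, 0.001, 0.0]
ft_force: [-0.4, 0.9, 7.0]
gripper_width: 0.0165
grasp_force: 60.9
time_s: 31.8
eef_pos: [0.5319, 0.0027, 0.0847]
orientation: [0.767, 0.641, -0.0, 0.001]
ft_force: [-1.3, -7.1, 7.2]
gripper_width: 0.0168
grasp_force: 61.1
time_s: 32.3
eef_pos: [0.5226, -0.0497, 0.0847]
orientation: [0.766, 0.643, 0.001, -0.0]
ft_force: [1.8, 6.2, 7.0]
gripper_width: 0.0166
grasp_force: 60.9
time_s: 32.5
eef_pos: [0.5218, -0.053, 0.0847]
orientation: [0.768, 0.641, -0.0, 0.001]
ft_force: [-2.0, -4.9, 8.8]
gripper_width: 0.0164
grasp_force: 61.2
time_s: 32.8
eef_pos: [0.5222, -0.0515, 0.1249]
orientation: [0.767, 0.642, 0.001, 0.0]
ft_force: [-0.7, 0.7, -3.0]
gripper_width: 0.0166
grasp_force: 60.0
shift 0.0597 0.1024 0.0152 turn 0.102 closing now at -10.1
```

Now put the dresser back where it stood.

```bash
python3 drive.py '.02 .034 0 0;.04 .068 0 0;.06 .102 0 0;.06 .102 .04 0;.06 .102 .08 0' && python3 drive.py '0 0 .005 0;0 0 .01 0;0 0 .015 0;0 0 .018 0;0 0 .019 0' && python3 drive.py '0 0 0 0'
```

```text
time_s: 33.3
eef_pos: [0.6334, -0.0099, 0.0418]
orientation: [0.766, 0.642, 0.0, 0.0]
ft_force: [-0.1, -0.4, -3.6]
gripper_width: 0.0164
grasp_force: 60.0
time_s: 33.8
eef_pos: [0.633, -0.0112, 0.0262]
orientation: [0.767, 0.642, 0.001, 0.0]
ft_force: [0.1, -0.1, -2.9]
gripper_width: 0.0166
grasp_force: 59.9
time_s: 33.9
eef_pos: [0.6328, -0.0113, 0.026]
orientation: [0.767, 0.641, 0.001, 0.0]
ft_force: [1.0, -0.1, -3.0]
gripper_width: 0.0165
grasp_force: 59.9
```

```bash
python3 drive.py '0 0 .001 0;0 0 .0015 0;0 0 .0015 0' && python3 drive.py '0 0 0 0;0 0 0 0;0 0 0 0;0 0 0 0' .085 && python3 drive.py '0 0 -.04 0;0 0 -.08 0;0 0 -.11 0;0 0 -.11 0' && python3 -c "
from h import *
go(.5987,.3035,.05,1.5)"
```

```text
time_s: 34.2
eef_pos: [0.6329, -0.0113, 0.0257]
orientation: [0.767, 0.641, 0.001, 0.0]
ft_force: [-5.3, 1.6, 11.1]
gripper_width: 0.0167
grasp_force: 62.0
time_s: 34.6
eef_pos: [0.6323, -0.0114, 0.0236]
orientation: [0.767, 0.641, -0.0, 0.0]
ft_force: [0.5, -0.5, -0.1]
gripper_width: 0.0737
grasp_force: 0.0
time_s: 35.0
eef_pos: [0.635, -0.0121, 0.1387]
orientation: [0.767, 0.641, 0.003, 0.002]
ft_force: [0.4, 0.9, 0.1]
gripper_width: 0.0848
grasp_force: 0.0
shift 0.3040 -0.0924 0.0885 turn -0.205 closing now at -10.2
```

```bash
python3 drive.py '.047 -.014 0 0;.094 -.028 0 0;.141 -.042 0 0;.188 -.057 0 0;.235 -.071 0 0' .05 && python3 drive.py '.035 -.011 0 0;.069 -.021 .03 0;.069 -.021 .06 -.1;.069 -.021 .085 -.205;.069 -.021 .085 -.205' && python3 drive.py '0 0 0 0' && python3 -c "
from h import *
go(.5987,.3035,.007,1.5)"
```

```text
time_s: 35.5
eef_pos: [0.6031, 0.2345, 0.1328]
orientation: [0.767, 0.641, -0.0, -0.0]
ft_force: [1.3, 0.4, -0.2]
gripper_width: 0.0502
grasp_force: 0.0
time_s: 36.0
eef_pos: [0.5924, 0.3033, 0.0436]
orientation: [0.697, 0.717, -0.004, -0.001]
ft_force: [-0.7, 0.4, -0.0]
gripper_width: 0.0499
grasp_force: 0.0
time_s: 36.1
eef_pos: [0.5955, 0.3036, 0.0484]
orientation: [0.699, 0.715, -0.001, -0.0]
ft_force: [-0.1, 0.8, 1.0]
gripper_width: 0.0497
grasp_force: 0.0
shift -0.0001 0.0033 0.0414 turn -0.003 closing now at 1.3
```

```bash
python3 drive.py '0 .002 .02 0;0 .002 .035 0;0 .002 .041 0;0 .002 .041 0' && python3 drive.py '0 0 0 0;0 0 0 0;0 0 0 0;0 0 0 0' 0 && python3 drive.py '0 0 -.04 0;0 0 -.08 0;0 0 -.12 0;0 0 -.12 0' && python3 -c "
from h import *
go(.585,-.3030,.13,-1.1)"
```

```text
time_s: 36.5
eef_pos: [0.5972, 0.3039, 0.0072]
orientation: [0.698, 0.716, -0.001, -0.0]
ft_force: [-0.5, 0.8, -0.2]
gripper_width: 0.0504
grasp_force: 0.0
time_s: 36.9
eef_pos: [0.5983, 0.3045, 0.009]
orientation: [0.698, 0.717, 0.001, 0.0]
ft_force: [-0.7, -1.1, 5.4]
gripper_width: 0.0263
grasp_force: 59.8
time_s: 37.3
eef_pos: [0.6009, 0.3051, 0.1347]
orientation: [0.698, 0.716, 0.005, 0.001]
ft_force: [0.9, 0.5, -0.2]
gripper_width: 0.0261
grasp_force: 59.4
shift -0.6075 -0.0321 0.0015 turn 0.046 closing now at 1.5
```

```bash
python3 drive.py '-.049 -.003 0 0;-.098 -.005 0 0;-.147 -.008 0 0;-.196 -.01 0 0;-.245 -.013 0 0' && python3 drive.py '-.049 -.003 0 0;-.098 -.005 0 0;-.147 -.008 0 0;-.196 -.01 0 0;-.245 -.013 0 .046' && python3 drive.py '-.04 0 0 0;-.08 0 0 0;-.117 0 0 0;-.117 0 0 0;-.117 0 0 0' && python3 -c "
from h import *
go(.585,-.3030,.0555,-1.1)"
```

```text
time_s: 37.8
eef_pos: [0.5906, 0.0572, 0.1274]
orientation: [0.697, 0.717, 0.0, -0.0]
ft_force: [0.9, 0.1, -1.3]
gripper_width: 0.0261
grasp_force: 59.4
time_s: 38.3
eef_pos: [0.5844, -0.1879, 0.1275]
orientation: [0.714, 0.7, 0.0, -0.0]
ft_force: [1.0, -0.4, -0.6]
gripper_width: 0.026
grasp_force: 59.4
time_s: 38.8
eef_pos: [0.5817, -0.3047, 0.1271]
orientation: [0.715, 0.699, -0.0, -0.0]
ft_force: [0.9, 0.6, -1.3]
gripper_width: 0.0263
grasp_force: 59.4
shift 0.0018 0.0033 0.0716 turn -0.003 closing now at -1.2
```

```bash
python3 drive.py '0 0 .03 0;0 0 .055 0;0 0 .066 0;0 0 .069 0;0 0 .069 0' && python3 drive.py '0 0 .001 0;0 0 .002 0;0 0 .002 0' && python3 drive.py '0 0 .001 0;0 0 .001 0'
```

```text
time_s: 39.3
eef_pos: [0.583, -0.3027, 0.059]
orientation: [0.713, 0.701, 0.0, 0.0]
ft_force: [-0.2, 0.1, -0.8]
gripper_width: 0.0262
grasp_force: 59.4
time_s: 39.6
eef_pos: [0.5829, -0.3035, 0.0574]
orientation: [0.714, 0.7, 0.0, 0.0]
ft_force: [-0.3, -0.8, -0.5]
gripper_width: 0.0261
grasp_force: 59.4
time_s: 39.8
eef_pos: [0.5828, -0.3035, 0.056]
orientation: [0.714, 0.7, 0.0, 0.0]
ft_force: [0.8, 1.0, 0.5]
gripper_width: 0.0262
grasp_force: 59.6
```

```bash
python3 drive.py '0 0 .0005 0;0 0 .001 0;0 0 .001 0' && python3 drive.py '0 0 0 0;0 0 0 0;0 0 0 0' .05 && python3 drive.py '0 0 -.03 0;0 0 -.06 0;0 0 -.08 0;0 0 -.08 0' && python3 - <<'E'
from h import *
d=img("top");g=d["pixels"].astype(int).mean(2);m=np.zeros(g.shape,bool);m[185:275,120:180]=1
for c in blobs((g>75)&m,150,400):print("slip",rect(d,c,.017))
go(.5157,.3003,.13,-14.5)
E
```

```text
time_s: 40.1
eef_pos: [0.5828, -0.3035, 0.0559]
orientation: [0.714, 0.7, 0.0, 0.0]
ft_force: [-3.3, 2.3, 7.6]
gripper_width: 0.0259
grasp_force: 60.5
time_s: 40.4
eef_pos: [0.5825, -0.3032, 0.0544]
orientation: [0.714, 0.7, -0.0, -0.0]
ft_force: [-0.6, 0.1, -0.3]
gripper_width: 0.0499
grasp_force: 0.0
time_s: 40.8
eef_pos: [0.584, -0.3045, 0.1381]
orientation: [0.714, 0.7, 0.001, 0.003]
ft_force: [0.7, 0.2, 0.8]
gripper_width: 0.05
grasp_force: 0.0
slip (array([435.7, 291.6,  99. ,  26.4]), 84.1)
slip (array([542.4, 299.3,  98.1,  26.8]), 75.8)
slip (array([596.9, 300.3, 185. , 126.2]), -84.5)
shift 0.6028 -0.0791 0.0052 turn 0.234 closing now at -1.1
```

Slip 2 has been knocked to (0.542, 0.299). I'll go there.

```bash
python3 drive.py '.049 -.004 0 0;.098 -.008 0 0;.147 -.012 0 0;.196 -.016 0 0;.245 -.02 0 0' && python3 drive.py '.049 -.004 0 0;.098 -.008 0 0;.147 -.012 0 0;.196 -.016 0 0;.245 -.02 0 .1' && python3 drive.py '.04 -.01 0 .05;.08 -.02 0 .13;.108 -.03 .04 .13;.108 -.03 .08 .13;.108 -.03 .08 .13' && python3 drive.py '0 0 0 0' && python3 - <<'E'
from h import *
d=img("top");g=d["pixels"].astype(int).mean(2);m=np.zeros(g.shape,bool);m[185:275,120:180]=1
go(.5424,.2993,.008,-14.3)
E
```

```text
time_s: 41.35
eef_pos: [0.5661, -0.0557, 0.1333]
orientation: [0.714, 0.7, -0.001, -0.001]
ft_force: [1.4, -0.1, 0.2]
gripper_width: 0.0499
grasp_force: 0.0
time_s: 41.85
eef_pos: [0.5507, 0.1893, 0.1335]
orientation: [0.748, 0.664, -0.001, -0.0]
ft_force: [1.9, 0.7, 0.7]
gripper_width: 0.0502
grasp_force: 0.0
time_s: 42.35
eef_pos: [0.5298, 0.2975, 0.0478]
orientation: [0.789, 0.615, -0.006, -0.0]
ft_force: [-0.6, -0.6, -0.6]
gripper_width: 0.0502
grasp_force: 0.0
time_s: 42.45
eef_pos: [0.5346, 0.2966, 0.0541]
orientation: [0.79, 0.613, -0.002, 0.0]
ft_force: [1.1, -0.6, 0.2]
gripper_width: 0.0499
grasp_force: 0.0
shift 0.0040 0.0055 0.0478 turn -0.001 closing now at -14.4
```

```bash
python3 drive.py '.005 .005 .02 0;.005 .005 .036 0;.005 .005 .046 0;.005 .005 .046 0' && python3 drive.py '0 0 0 0;0 0 0 0;0 0 0 0;0 0 0 0' 0 && python3 drive.py '0 0 -.04 0;0 0 -.08 0;0 0 -.12 0;0 0 -.12 0' && python3 -c "
from h import *
go(.514,-.3020,.13,-1.1)"
```

```text
time_s: 42.9
eef_pos: [0.5403, 0.3008, 0.0077]
orientation: [0.79, 0.614, -0.001, -0.0]
ft_force: [-0.3, 0.2, 0.1]
gripper_width: 0.0498
grasp_force: 0.0
time_s: 43.3
eef_pos: [0.5417, 0.3019, 0.0098]
orientation: [0.79, 0.614, 0.001, 0.0]
ft_force: [-1.1, -1.0, 6.5]
gripper_width: 0.0262
grasp_force: 59.8
time_s: 43.7
eef_pos: [0.5443, 0.3029, 0.1351]
orientation: [0.79, 0.614, 0.005, 0.0]
ft_force: [1.0, -0.1, -1.3]
gripper_width: 0.0259
grasp_force: 59.5
shift -0.5937 0.1199 0.0015 turn -0.230 closing now at -14.3
```

```bash
python3 drive.py '-.048 .01 0 0;-.096 .02 0 0;-.144 .03 0 0;-.192 .039 0 0;-.24 .049 0 0' && python3 drive.py '-.048 .01 0 0;-.096 .02 0 0;-.144 .03 0 0;-.192 .039 0 0;-.24 .049 0 -.1' && python3 drive.py '-.04 .005 0 -.07;-.08 .011 0 -.13;-.111 .011 0 -.13;-.111 .011 0 -.13;-.111 .011 0 -.13' && python3 -c "
from h import *
go(.514,-.3000,.0555,-1.1)"
```

```text
time_s: 44.2
eef_pos: [0.5286, 0.0555, 0.1283]
orientation: [0.789, 0.614, 0.0, -0.0]
ft_force: [1.3, -0.0, -0.3]
gripper_width: 0.0258
grasp_force: 59.4
time_s: 44.7
eef_pos: [0.5171, -0.189, 0.1283]
orientation: [0.757, 0.653, 0.0, -0.0]
ft_force: [1.1, 0.2, 0.1]
gripper_width: 0.0258
grasp_force: 59.4
time_s: 45.2
eef_pos: [0.5114, -0.2997, 0.1281]
orientation: [0.715, 0.7, -0.0, -0.0]
ft_force: [-0.5, 1.0, -1.0]
gripper_width: 0.0261
grasp_force: 59.4
shift -0.0003 0.0027 0.0726 turn -0.002 closing now at -1.2
```

```bash
python3 drive.py '0 .002 .03 0;0 .002 .055 0;0 .002 .066 0;0 .002 .07 0;0 .002 .07 0' && python3 drive.py '0 0 .001 0;0 0 .002 0;0 0 .003 0;0 0 .003 0'
```

```text
time_s: 45.7
eef_pos: [0.5144, -0.2984, 0.0588]
orientation: [0.713, 0.701, -0.0, -0.0]
ft_force: [-0.1, 0.4, -0.6]
gripper_width: 0.0262
grasp_force: 59.4
time_s: 46.1
eef_pos: [0.5146, -0.2993, 0.0568]
orientation: [0.714, 0.7, 0.0, 0.001]
ft_force: [-0.7, 1.4, 6.0]
gripper_width: 0.026
grasp_force: 60.1
```

```bash
python3 drive.py '0 0 0 0;0 0 0 0;0 0 0 0' .05 && python3 drive.py '0 0 -.03 0;0 0 -.06 0;0 0 -.08 0;0 0 -.08 0' && python3 - <<'E'
from h import *
d=img("top");g=d["pixels"].astype(int).mean(2);m=np.zeros(g.shape,bool);m[185:275,120:180]=1
for c in blobs((g>75)&m,150,400):print("slip",rect(d,c,.017))
go(.4357,.2918,.13,-5.9)
E
```

```text
time_s: 46.4
eef_pos: [0.5141, -0.299, 0.0557]
orientation: [0.714, 0.7, 0.0, 0.0]
ft_force: [-0.6, -1.0, 0.5]
gripper_width: 0.0502
grasp_force: 0.0
time_s: 46.8
eef_pos: [0.5155, -0.3003, 0.1388]
orientation: [0.714, 0.7, 0.001, 0.002]
ft_force: [-0.3, -0.2, 0.8]
gripper_width: 0.0499
grasp_force: 0.0
slip (array([435.5, 291.6,  99. ,  26.8]), 84.1)
slip (array([596.9, 300.3, 185. , 126.2]), -84.5)
shift 0.5897 -0.0903 0.0061 turn 0.084 closing now at -1.1
```

```bash
python3 drive.py '.049 -.004 0 0;.098 -.008 0 0;.147 -.014 0 0;.196 -.02 0 0;.245 -.028 0 0' && python3 drive.py '.049 -.008 0 0;.098 -.016 0 0;.147 -.024 0 0;.196 -.032 0 0;.245 -.04 0 .084' && python3 drive.py '.04 -.01 0 0;.08 -.018 0 0;.1 -.024 .04 0;.1 -.024 .08 0;.1 -.024 .08 0' && python3 drive.py '0 0 0 0' && python3 - <<'E'
from h import *
go(.4357,.2918,.008,-5.9)
E
```

```text
time_s: 47.35
eef_pos: [0.4896, -0.0513, 0.1345]
orientation: [0.714, 0.701, -0.001, -0.0]
ft_force: [1.1, 1.6, 0.6]
gripper_width: 0.0503
grasp_force: 0.0
time_s: 47.85
eef_pos: [0.4539, 0.194, 0.1347]
orientation: [0.743, 0.67, -0.001, -0.0]
ft_force: [0.5, -0.9, 0.3]
gripper_width: 0.0497
grasp_force: 0.0
time_s: 48.35
eef_pos: [0.4373, 0.2922, 0.0497]
orientation: [0.742, 0.671, -0.006, 0.0]
ft_force: [-0.7, -0.3, -1.8]
gripper_width: 0.05
grasp_force: 0.0
time_s: 48.45
eef_pos: [0.4414, 0.2928, 0.0551]
orientation: [0.743, 0.669, -0.002, 0.0]
ft_force: [0.6, -0.5, 1.7]
gripper_width: 0.05
grasp_force: 0.0
shift -0.0014 -0.0055 0.0471 turn -0.001 closing now at -6.0
```

```bash
python3 drive.py '-.001 -.006 .02 0;-.001 -.006 .036 0;-.001 -.006 .046 0;-.001 -.006 .046 0' && python3 drive.py '0 0 0 0;0 0 0 0;0 0 0 0;0 0 0 0' 0 && python3 drive.py '0 0 -.04 0;0 0 -.08 0;0 0 -.12 0;0 0 -.12 0' && python3 -c "
from h import *
go(.447,-.2995,.13,-1.1)"
```

```text
time_s: 48.85
eef_pos: [0.4362, 0.2933, 0.0101]
orientation: [0.743, 0.669, 0.0, 0.0]
ft_force: [0.4, 0.8, -1.0]
gripper_width: 0.0499
grasp_force: 0.0
time_s: 49.25
eef_pos: [0.4368, 0.2941, 0.0113]
orientation: [0.743, 0.67, 0.001, -0.0]
ft_force: [-1.8, -1.9, 5.7]
gripper_width: 0.0253
grasp_force: 58.9
time_s: 49.65
eef_pos: [0.4392, 0.2955, 0.1361]
orientation: [0.743, 0.669, 0.005, -0.0]
ft_force: [0.2, 0.5, -0.9]
gripper_width: 0.0258
grasp_force: 59.7
shift -0.5910 0.0694 0.0017 turn -0.085 closing now at -6.0
```

```bash
python3 drive.py '-.046 .014 0 0;-.092 .028 0 0;-.14 .04 0 0;-.188 .05 0 0;-.236 .06 0 0' && python3 drive.py '-.048 0 0 0;-.096 0 0 0;-.144 0 0 0;-.192 0 0 0;-.24 0 0 -.085' && python3 -c "
from h import *
go(.447,-.2995,.13,-1.1)"
```

```text
time_s: 50.15
eef_pos: [0.4712, 0.0508, 0.13]
orientation: [0.743, 0.67, 0.001, -0.0]
ft_force: [1.0, -0.0, -0.4]
gripper_width: 0.0259
grasp_force: 59.7
time_s: 50.65
eef_pos: [0.4461, -0.1876, 0.1301]
orientation: [0.713, 0.701, 0.001, 0.0]
ft_force: [1.5, 1.1, -0.8]
gripper_width: 0.0259
grasp_force: 59.7
shift -0.1118 0.0028 0.0001 turn 0.002 closing now at -1.0
```

```bash
python3 drive.py '-.04 0 0 0;-.08 .001 0 0;-.113 .002 0 0;-.113 .002 0 0;-.113 .002 0 0' && python3 drive.py '0 0 .03 0;0 0 .055 0;0 0 .066 0;0 0 .069 0;0 0 .069 0' && python3 drive.py '0 0 .001 0;0 0 .002 0;0 0 .003 0;0 0 .003 0'
```

```text
time_s: 51.15
eef_pos: [0.4459, -0.2999, 0.1296]
orientation: [0.714, 0.7, -0.0, -0.0]
ft_force: [0.3, 0.4, -1.3]
gripper_width: 0.0259
grasp_force: 59.7
time_s: 51.65
eef_pos: [0.4469, -0.2984, 0.061]
orientation: [0.713, 0.701, 0.0, 0.0]
ft_force: [-0.1, 0.2, -0.9]
gripper_width: 0.0258
grasp_force: 59.7
time_s: 52.05
eef_pos: [0.4469, -0.2991, 0.0583]
orientation: [0.713, 0.701, 0.0, 0.0]
ft_force: [-0.7, 0.7, 3.5]
gripper_width: 0.0254
grasp_force: 60.2
```

Release, retreat to the left, and take the final check picture.

```bash
python3 drive.py '0 0 0 0;0 0 0 0;0 0 0 0' .05 && python3 drive.py '0 0 -.04 0;0 0 -.08 0;0 0 -.12 0;0 0 -.16 0;0 0 -.19 0' && python3 drive.py '.05 0 0 0;.1 0 0 0;.15 0 0 0;.2 0 0 0;.25 0 0 0' && python3 drive.py '.05 0 0 0;.1 0 0 0;.15 0 0 0;.2 0 0 0;.25 0 0 0' && python3 drive.py '.05 0 0 0;.1 0 0 0;.1 0 0 0' && python3 - <<'E'
from h import *
d=img("top");s=img("scene")
a=cv2.resize(d["pixels"][:,:,::-1],None,fx=3,fy=3,interpolation=cv2.INTER_CUBIC)[520:860,430:1180]
b=cv2.resize(s["pixels"][:,:,::-1],None,fx=3,fy=3,interpolation=cv2.INTER_CUBIC)[400:660,530:1280]
cv2.imwrite("pics/f.png",cv2.convertScaleAbs(np.vstack([a,b]),alpha=1.4))
E
```

```text
time_s: 52.35
eef_pos: [0.4464, -0.2989, 0.0576]
orientation: [0.713, 0.701, -0.0, -0.0]
ft_force: [-0.5, -1.3, -0.0]
gripper_width: 0.0498
grasp_force: 0.0
time_s: 52.85
eef_pos: [0.4465, -0.2994, 0.2502]
orientation: [0.714, 0.701, 0.0, 0.001]
ft_force: [-0.1, 0.2, -0.1]
gripper_width: 0.05
grasp_force: 0.0
time_s: 53.35
eef_pos: [0.4505, -0.0471, 0.2479]
orientation: [0.713, 0.701, 0.001, 0.0]
ft_force: [0.5, 0.2, -0.7]
gripper_width: 0.05
grasp_force: 0.0
time_s: 53.85
eef_pos: [0.4551, 0.2029, 0.2477]
orientation: [0.714, 0.701, 0.0, -0.0]
ft_force: [1.3, -0.8, 0.5]
gripper_width: 0.0504
grasp_force: 0.0
time_s: 54.15
eef_pos: [0.4543, 0.3092, 0.2459]
orientation: [0.71, 0.705, -0.001, -0.001]
ft_force: [0.1, -0.6, -0.8]
gripper_width: 0.0501
grasp_force: 0.0
```

View pics/f.png

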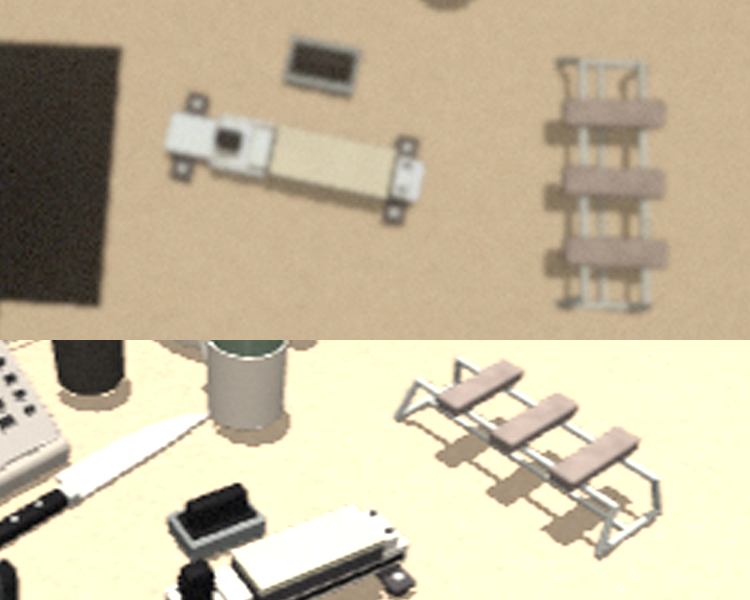

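The picture shows all three slips level across both rails at (615,112), (612,182) and (615,250). The stone is clamped pale side up at (330,160), and the dresser stands on the worktop at (322,67).

```bash
python3 -c "
from station import env
print(env.job_done())"
```

```text
the job is handed in; nothing more can be done
None
```

I've handed the job in: the stone is turned over and clamped pale side up, rubbed there and back (twice) at about 8 N, the dressing block is on the worktop, and all three slip stones lie level across the rack; the knife and mug weren't touched.

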